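# Load the drying dock and send its tray home

### The job

Take the vial that was left on the pulled-out tray of the drying dock and stand it upright on the free bench beside the dock. Slide the narrower of the two ribbed carrier plates into the tray's guide channel, under both lips and right up to the rear stop. Only then press the release lever down to unlock the tray, and push the tray fully home under the hood; leave everything else on the bench where it stands.

Things in the scene. Friction and masses are not known exactly. Their poses are not given: they have to be found in the camera images.
- dock: Fixed drying dock: steel base plate (8 mm thick, x -150 to +155, y -112 to +82 mm) with a white hood (166 wide, 86 tall) over its rear half, from x = +5 mm on, and a tray pulled out of the hood's open front. Origin on the bench, just below the middle of the hood's mouth; x points into the hood (the way the tray goes home), y left, z up.
- tray (a joint): The tray on its full-extension slide, in m: 0 = pulled out and locked (start), 0.125 = fully home. It runs along the dock's x, needs about 3 N, and is blocked (3 to 6 mm of play) until the lever is down. The tray does not roll back or forth by itself. Its tray floor is 25 mm above the bench, 150 long, 132 wide.
- tray_seat (a point): Point on the tray floor (moves with the tray) where the centre of the carrier's underside lies once fully loaded; x = sliding-in direction, y left, z up. Along x from here: rear stop face +45 mm; straight guide walls and lips -35 to +50; floor's front edge -90. Walls 99 mm apart; lips' undersides 11, tops 15 mm above the floor, 85 mm clear between left and right lip.
- channel_mouth (a point): Middle of the guide channel's open end on the tray floor, 35 mm before tray_seat (same axes). From here to 27 mm further out the walls flare to about 116 mm apart and the lip ends curl up to 22 mm above the floor. Beyond is bare floor. While the tray is out, the hood's mouth is 85 mm ahead of this point and the hood's top 61 mm above the floor.
- push_tab (a point): Top middle of the front face of the tray's upright steel push tab, at the tray's front left corner: 32 mm wide (y), 42 mm tall, 7 mm thick; the front face looks to the dock's -x, push it along +x. 62 mm above the bench; dock frame x = -135, y = +70 mm at the start, x = -10 mm when home, so it stays in front of the hood.
- lever_pad (a point): Middle of the top of the release lever's grey ribbed thumb pad (32 mm along x, 28 mm along y), at the front right of the dock, 43 mm above the bench at rest. Press it straight down.
- lever (a joint): Release lever in rad: 0 = up, tray locked (start); unlocks above 0.25; 0.36 = down on its stop. Hinge level across the dock, 55 mm behind the pad, so the pad sinks 18 mm to the stop; takes about 5 N and stays where it is left.
- carrier: Ribbed carrier plate, lying flat: aluminium plate 90 mm long (its x), 96 mm wide (its y), 8 mm thick, with a black grip rib along its x on the middle of its top: 50 mm long, 12 mm thick, 38 mm tall, so the rib's top is 46 mm above the underside. Origin: centre of the underside. Either end may go first. This is the one to load. 0.14 to 0.28 kg.
- wide_carrier: Ribbed carrier plate, lying flat: aluminium plate 90 mm long (its x), 120 mm wide (its y), 8 mm thick, with a black grip rib along its x on the middle of its top: 50 mm long, 12 mm thick, 38 mm tall, so the rib's top is 46 mm above the underside. Origin: centre of the underside. Either end may go first. Too wide for the channel; leave it.
- vial: Capped vial standing on the tray floor within the channel at the start: 25 mm diameter, 56 mm tall, 30 g; origin at the centre of its underside, z up. It is to stand on the bench top itself (height 0), not on the dock's base plate.
- wash_bottle: Bystander: squeeze bottle with a bent spout, 65 x 105 x 209 mm; origin at the underside.
- beaker: Bystander: plastic beaker, 69 mm across, 83 mm tall; origin at the centre of the underside.
- spare_vial: Bystander: a second vial like the first (25 x 56 mm), standing on the bench; origin at the centre of the underside.
- tape_roll: Bystander: tape roll lying flat, 104 mm across, 25 mm high; origin at the centre of the underside.
- bench_timer: Bystander: small digital timer lying flat, 72 x 66 x 21 mm; origin at the centre of the underside. Further left a fixed tray warmer, 116 mm tall, fills the bench beyond y = 0.45 m, from x = 0.43 m on.
- vial_block: Bystander: lobed twelve-place vial block, 137 x 136 x 60 mm; origin at the centre of the underside.
Things that resemble listed ones, but are neither listed nor needed, are in the scene too. Leave any orange or turquoise look-alike of the carrier alone.

How it is judged:
By the outcome, as a careful person would: the job done as asked, in the order asked, and still so for the second after the job is handed in, with the robot touching nothing.
It also fails if it takes over 72 s, if anything falls off the work surface, if the arm or the gripper's body presses on something with over 40 N, if the wrist force passes 120 N, or if a joint passes its speed limit or range.

### The arm

A 6-joint arm with a two-finger parallel gripper is mounted at the origin on a cart in front of the work surface, level with it; the furniture and walls round the work are solid. World frame = base frame: x ahead of the robot, y to its left, z up, the work surface at z = 0. Lengths are in mm, angles in rad, forces in N, time in s.
With the tool pointing down it reaches from about 275 to 975 mm from the base axis. Payload 8.4 kg.
Tool frame: the origin (TCP) lies on the centre line of the jaws, within the pads' length; the fingertips stand 25 mm ahead of it and the grasp point (between the pads) lies 6 mm ahead of it; z points along the fingers, y is the direction in which the jaws open and shut (so a half turn about z gives the same grasp; the last joint's range is limited). The gripper opens to 92 mm and grips with 3 to 60 N. Pads are 20 mm wide; open, the fingers measure 128 mm over their backs; the gripper's body (75 mm by 189 mm) begins 69 mm behind the grasp point.
Start: joints at [1.237, 0.353, 1.633, -0, 1.155, -0.002], TCP at [203.589, 590.914, 239.583] pointing down, gripper open.
Joint ranges: [-2.63, 2.63], [-0.92, 2.1], [0.06, 2.66], [-1.3, 4.44], [0, 2.69], [-3.02, 3.02]. Speed limits (rad/s): [2.22, 2.22, 2.79, 3.14, 3.14, 3.14].

### API

Orientations are given as [roll, pitch, yaw] about the fixed x, y, z axes, in that order (R = Rz(yaw) Ry(pitch) Rx(roll)).
In Python, from station import r, cams gives the robot as it stands.
- The arm moves only by the tool servo_tool, never from a script. Its argument "moves" is a list of rows, each a list of 5 numbers: the opening, from 0 (shut) to 1 (fully open), then the shift along the world's x, y, z in m, then the turn about the world's z in rad. A call has 1 to 5 rows; each row shifts and turns the commanded pose from where the row before left it; what a row does not reach is not made up. A row lasts 1/10 s, in which the tool goes at most 50 mm and 8.59 degrees, less where a joint would pass 70% of its speed; a pose out of reach is approached as far as the arm can. A call with a gripper value outside its range is refused whole. The fingers move at their own pace and stop on an object; "newtons" is the grip in N (left out, the last holds). Time passes only in rows, so rows that do not move let the fingers close. It gives the time, the measured TCP pose, the force and the opening at its end, in the units of the state.
- r.state(): the state, without advancing time (a new reading comes with each control period).
- cams.camera(name): name is "side" or "top" or "wrist"; returns a dict with "image" (384x512x3 uint8, red, green, blue), "depth" (384x512 float32, mm along the optical axis (not along the pixel's ray), 0 where there is no reading), "vfov" (degrees; the focal length in pixels is half the picture's height over the tangent of half this angle, whatever the lens; pixels are square), "cx", "cy" (the principal point, pixels), "world_from_camera" (4x4, takes a point from camera to world coordinates). Camera axes: x right, y down, z forward; pixel columns grow to the right and rows downward; lengths in mm; the calibration is good to about 2 mm. A picture is of the moment at which its call begins.
- r.sign_off(): hands the job in, once; it reports no verdict.
The state is a dict: "time": time; "joints": joint angles; "joint_vel": joint speeds; "joint_efforts": joint torques, N m; "position": TCP position; "tcp_rot": TCP orientation; "ft_force": force on the tool from outside, world axes, zero at the start; "torque": the same for the moment, N m; "finger_gap": finger opening in mm.
Only numpy, scipy, OpenCV 4.12 (cv2) and the standard library are available. Lean on these libraries where they do the work, as an engineer would, in place of code of your own. Each camera call takes 0.05 s, during which the arm holds its last target.

## Working session

There is one attempt and no reset: what is moved stays moved. The work goes in short steps, Python scripts to look and compute and a tool call to move; the robot and the scene stay as the last step left them, time stands still between calls to the robot, and variables do not carry over. Pictures are saved under pics/ and viewed, and the job is handed in when it is done.

Besides the shell and the picture viewer there is one more tool, called after "Request:" as a command line: name --pt "numbers of a row" for each row, then --argument value for the rest. servo_tool: Moves the arm, as the interface text tells. Its arguments: {"type":"object","properties":{"moves":{"type":"array","items":{"type":"array","items":{"type":"number"}}},"newtons":{"type":"number"}},"required":["moves"]}

```bash
mkdir -p pics; ls
cat > h.py <<'E'
import numpy as np, cv2
from station import r, cams
def snap(n,save=None):
    c=cams.camera(n)
    if save: cv2.imwrite('pics/'+save+'.png',c['image'][:,:,::-1])
    np.savez('/tmp/%s.npz'%(save or n),**c)
    return c
def f(c): return 192/np.tan(np.radians(float(c['vfov']))/2)
def pt(c,u,v,d=None):
    d=c['depth'][int(v),int(u)] if d is None else d
    p=np.array([(u-c['cx'])/f(c)*d,(v-c['cy'])/f(c)*d,d,1]);return (c['world_from_camera']@p)[:3]
def plane(c,u,v,z):
    T=c['world_from_camera'];o=T[:3,3];d=T[:3,:3]@np.array([(u-c['cx'])/f(c),(v-c['cy'])/f(c),1]);return o+d*(z-o[2])/d[2]
def cloud(c):
    v,u=np.mgrid[:384,:512];d=c['depth'];P=np.stack([(u-c['cx'])/f(c)*d,(v-c['cy'])/f(c)*d,d],-1)
    T=c['world_from_camera'];W=P@T[:3,:3].T+T[:3,3];W[d==0]=np.nan;return W
E
python3 - <<'E'
from h import *
for n in ['top','side','wrist']:
    c=snap(n,n+'0');print(n,c['vfov'],c['cx'],c['cy'],np.round(c['world_from_camera'],3).tolist())
print(r.state())
E
```

```text
pics
top 47.79292118533375 258.7882464888191 192.46932007539408 [[-0.323, -0.827, 0.46, -345.887], [-0.946, 0.278, -0.165, 175.946], [0.009, -0.488, -0.873, 1779.68], [0.0, 0.0, 0.0, 1.0]]
side 57.74191526255946 247.7478576794462 192.97963722633185 [[0.831, -0.253, 0.495, -138.388], [-0.555, -0.41, 0.723, -1141.724], [0.02, -0.876, -0.482, 716.573], [0.0, 0.0, 0.0, 1.0]]
wrist 70.09407093325869 250.75967368827256 197.07858034895963 [[0.326, 0.913, 0.245, 134.466], [0.945, -0.314, -0.086, 613.412], [-0.001, 0.26, -0.966, 384.117], [0.0, 0.0, 0.0, 1.0]]
{'time': 0.15, 'joints': array([ 1.23660880e+00,  3.53513028e-01,  1.63390358e+00, -2.70697149e-05,
        1.15517333e+00, -2.42668459e-03]), 'joint_vel': array([ 0.00072629, -0.00304013, -0.00298772,  0.00025966,  0.00076302,
       -0.00088551]), 'joint_efforts': array([-4.86477256e-04, -5.94212472e+01, -3.34466600e+01,  6.97559165e-02,
        2.04018474e-02, -8.70612757e-05]), 'position': array([203.48873806, 590.61534887, 239.04671363]), 'tcp_rot': array([-3.14059531e+00,  2.23340405e-05,  2.80984276e+00]), 'ft_force': array([-0.85647124,  0.45128804,  0.12637947]), 'torque': array([ 0.00984273, -0.01219263, -0.04202267]), 'finger_gap': 91.74520582123588}
```

View pics/top0.png

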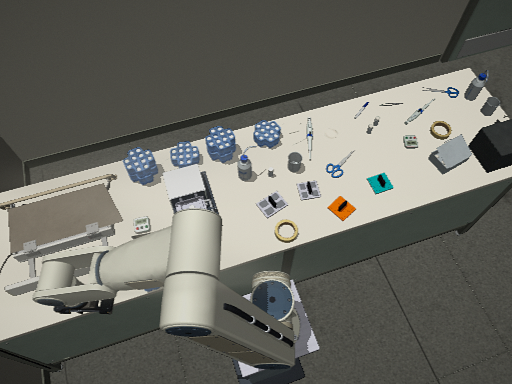

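View pics/side0.png

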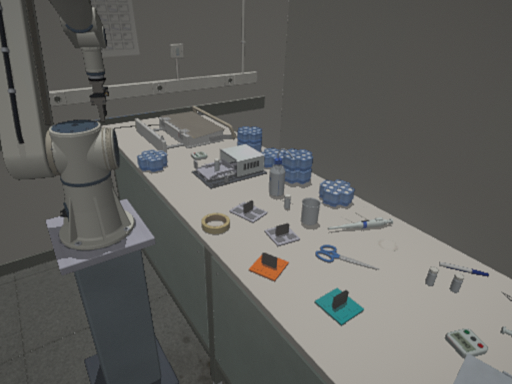

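View pics/wrist0.png

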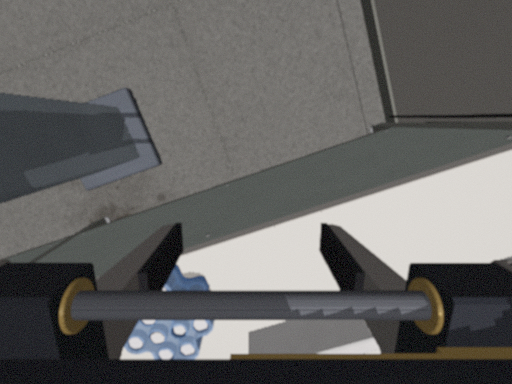

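Run:
```python
from h import *
a=cv2.imread('pics/top0.png')[120:250,110:340];cv2.imwrite('pics/t0c.png',cv2.resize(a,None,fx=3.4,fy=3.4,interpolation=2))
a=cv2.imread('pics/side0.png')[120:260,170:350];cv2.imwrite('pics/s0c.png',cv2.resize(a,None,fx=4.2,fy=4.2,interpolation=2))
for n,L in [('top',[(272,203),(308,189),(286,230),(187,190),(195,205),(141,225),(244,165),(294,160),(270,173)]),('side',[(248,211),(281,235),(243,160),(216,222),(210,172)])]:
    c=dict(np.load('/tmp/%s0.npz'%n))
    for q in L: print(n,q,np.round(pt(c,*q)))
```

```text
top (272, 203) [ 502. -193.   36.]
top (308, 189) [ 527. -382.   18.]
top (286, 230) [ 373. -215.   -5.]
top (187, 190) [664. 157.  82.]
top (195, 205) [605. 141.  34.]
top (141, 225) [592. 395.  18.]
top (244, 165) [ 682. -119.  126.]
top (294, 160) [ 699. -378.   18.]
top (270, 173) [ 658. -239.   34.]
side (248, 211) [ 510. -199.    8.]
side (281, 235) [ 519. -391.    9.]
side (243, 160) [666.  79.  84.]
side (216, 222) [ 372. -193.    3.]
side (210, 172) [536. 155.  25.]
```

View pics/t0c.png

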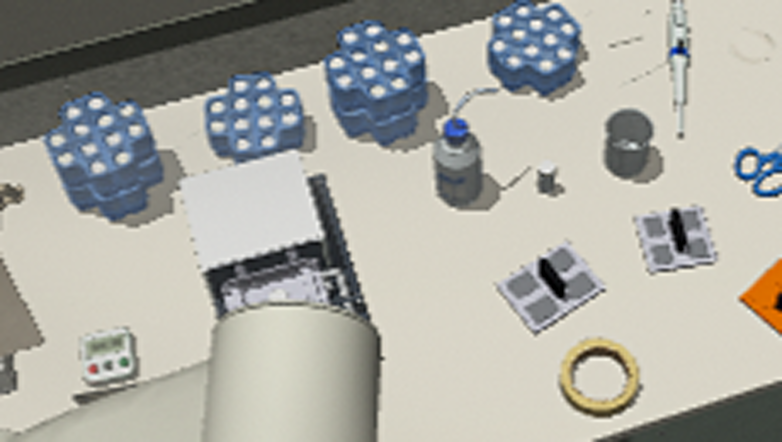

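View pics/s0c.png

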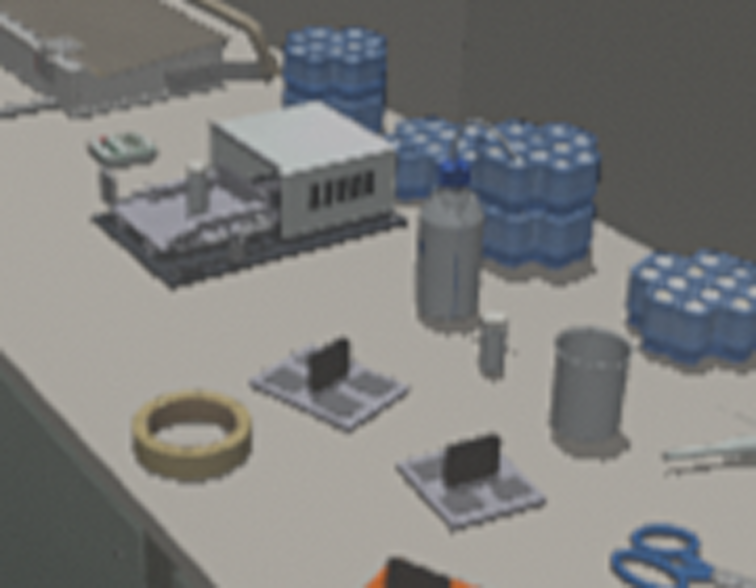

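Run:
```python
from h import *
for n in ['top','side']:
    c=dict(np.load('/tmp/%s0.npz'%n));W=cloud(c);I=c['image'].astype(int)
    def box(m,name):
        P=W[m][:,:2].astype(np.float32)
        if len(P)<10: print(n,name,'few');return
        print(n,name,m.sum(),cv2.minAreaRect(P),W[m][:,2].mean())
    m=(abs(W[...,2]-86)<8)&(W[...,0]>500)&(W[...,0]<800)&(W[...,1]>-60)&(W[...,1]<260)&(I.min(-1)>130)
    m=cv2.morphologyEx(m.astype(np.uint8),cv2.MORPH_OPEN,np.ones((3,3)))>0
    box(m,'hood')
    for nm,x,y in [('A',505,-195),('B',520,-385)]:
        m=(np.hypot(W[...,0]-x,W[...,1]-y)<95)&(W[...,2]>4)&(W[...,2]<14); box(m,nm)
        m=(np.hypot(W[...,0]-x,W[...,1]-y)<70)&(I.max(-1)<60)&(W[...,2]>15);box(m,nm+'rib')
```

```text
top hood 785 ((713.6959228515625, 162.32904052734375), (165.4820556640625, 153.94178771972656), 89.39198303222656) 86.29797073896202
top A 436 ((506.9433288574219, -196.472900390625), (178.5088348388672, 183.7583770751953), 3.5637807846069336) 8.01483474647668
top Arib 41 ((511.6728515625, -195.05978393554688), (48.808406829833984, 13.937185287475586), 15.22696304321289) 39.31733026375437
top B 398 ((515.1336059570312, -383.3756103515625), (174.9383087158203, 179.67457580566406), 20.319076538085938) 7.90238624831047
top Brib 34 ((521.0855102539062, -381.8976135253906), (13.76795482635498, 45.797630310058594), 83.99336242675781) 40.59827627257899
side hood 403 ((712.5166015625, 160.11956787109375), (169.42730712890625, 155.8374786376953), 89.13630676269531) 87.97593010399537
side A 385 ((507.5745849609375, -195.30825805664062), (159.5498046875, 175.76817321777344), 81.54889678955078) 9.041239559153926
side Arib 62 ((509.71441650390625, -199.11422729492188), (47.85823440551758, 12.185596466064453), 13.833210945129395) 31.643322199797893
side B 370 ((518.479248046875, -374.7479248046875), (168.61190795898438, 165.46987915039062), 9.580371856689453) 9.047242653515594
side Brib 88 ((523.7389526367188, -389.2865905761719), (8.045204162597656, 48.16067123413086), 83.97298431396484) 31.45044634718663
```

Request:
servo_tool --pt "1 0.02 -0.025 0.015 0.022" --pt "1 0.025 -0.03 0.015 0.022" --pt "1 0.025 -0.03 0.015 0.022" --pt "1 0.025 -0.03 0.015 0.022" --pt "1 0.025 -0.03 0.01 0.022"

```text
time: 0.65
position: [324.5, 444.8, 310.5]
tcp_rot: [3.141, 0.0, 2.921]
ft_force: [0.4, 0.2, -0.3]
finger_gap: 91.8
```

Request:
servo_tool --pt "1 0.03 -0.03 0.01 0.022" --pt "1 0.03 -0.03 0 0.022" --pt "1 0.03 -0.03 0 0.022" --pt "1 0.03 -0.03 0 0.022" --pt "1 0.03 -0.03 0 0.022"

```text
time: 1.15
position: [474.5, 294.4, 319.5]
tcp_rot: [-3.142, -0.0, 3.031]
ft_force: [0.2, 0.2, -0.8]
finger_gap: 92.3
```

Request:
servo_tool --pt "1 0.03 -0.03 0 0.022" --pt "1 0.03 -0.03 0 0.022" --pt "1 0.03 -0.03 0 0.022" --pt "1 0.03 -0.03 0 0.022" --pt "1 0.02 -0.02 0 0.022"

```text
time: 1.65
position: [615.1, 153.6, 319.2]
tcp_rot: [-3.141, -0.0, 3.139]
ft_force: [-0.4, -0.0, 0.7]
finger_gap: 92.1
```

Request:
servo_tool --pt "1 0 0 0 0" --pt "1 0 0 0 0"

```text
time: 1.85
position: [613.4, 155.5, 319.0]
tcp_rot: [3.142, -0.001, 3.138]
ft_force: [-0.4, 0.1, 0.3]
finger_gap: 91.9
```

Run:
```python
from h import *
c=snap('wrist','w1');print(np.round(c['world_from_camera'],3).tolist());snap('top','top1')
a=cv2.imread('pics/w1.png');cv2.imwrite('pics/w1b.png',cv2.resize(a,None,fx=1.5,fy=1.5,interpolation=2))
```

```text
[[0.003, 0.966, 0.259, 540.566], [1.0, -0.003, -0.001, 154.701], [-0.0, 0.259, -0.966, 464.258], [0.0, 0.0, 0.0, 1.0]]
```

View pics/w1b.png

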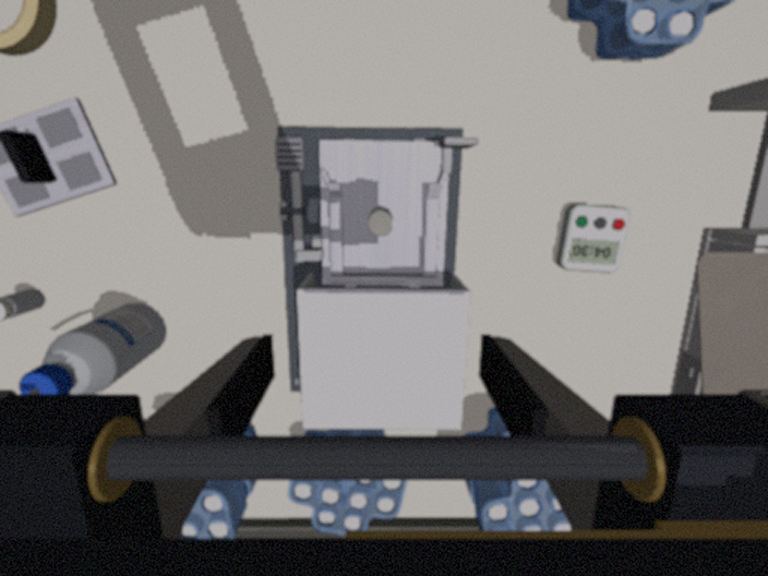

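Run:
```python
from h import *
a=cv2.imread('pics/w1.png')[75:205,175:330];cv2.imwrite('pics/w1c.png',cv2.resize(a,None,fx=5,fy=4.6,interpolation=2))
c=dict(np.load('/tmp/w1.npz'));W=cloud(c)
m=(abs(W[...,2]-86)<5)&(np.arange(384)[:,None]<300)&(W[...,1]>50)&(W[...,1]<270)
P=W[m][:,:2].astype(np.float32);print('hood',m.sum(),cv2.minAreaRect(P),W[m].min(0),W[m].max(0))
m=(abs(W[...,2]-81)<6)&(W[...,0]<620)&(abs(W[...,1]-160)<45)
print('vial',m.sum(),W[m].mean(0),W[m].min(0),W[m].max(0))
for q in [(193,102),(205,100),(306,95),(300,95),(240,120),(220,150),(292,150)]: print(q,np.round(pt(c,*q),1))
```

```text
hood 10131 ((675.07373046875, 160.20111083984375), (166.19432067871094, 223.2342529296875), 89.2867660522461) [563.45009881  75.91092141  81.00108615] [787.37847404 243.49710318  90.97925892]
vial 232 [574.17570817 157.61654187  80.35057224] [562.48615938 146.49860553  75.28356569] [585.67466609 168.76622433  82.87621003]
(193, 102) [509.7  70.7  43.6]
(205, 100) [504.1  82.5   7.1]
(306, 95) [502.3 231.5  60.2]
(300, 95) [502.5 222.8  62.4]
(240, 120) [535.  138.1  26.8]
(220, 150) [579.3 107.4  40.4]
(292, 150) [581.  219.9  25.7]
```

View pics/w1c.png

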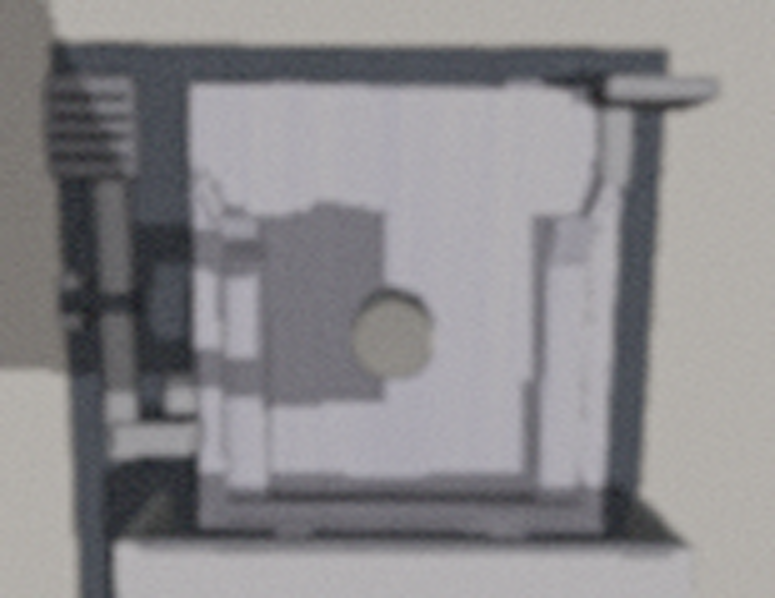

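Run:
```python
from h import *
c=dict(np.load('/tmp/w1.npz'));W=cloud(c);T=c['world_from_camera']
m=((abs(W[...,2]-86)<5)&(np.arange(384)[:,None]<270)&(W[...,0]>615)&(W[...,1]>50)&(W[...,1]<270)).astype(np.uint8)
m=cv2.morphologyEx(m,cv2.MORPH_OPEN,np.ones((3,3)))
C=max(cv2.findContours(m,0,1)[0],key=cv2.contourArea)[:,0]
Q=np.array([plane(c,u,v,86) for u,v in C])
x0=np.percentile(Q[:,0],5);print('front x',x0, 'n',m.sum())
fr=Q[(abs(Q[:,0]-x0)<6)&(Q[:,1]>90)&(Q[:,1]<230)];print('front fit x=a*y+b',np.polyfit(fr[:,1],fr[:,0],1),fr[:,0].mean(),fr[:,1].mean())
for s,l in((0,'R'),(1,'L')):
    w=Q[(abs(Q[:,1]-(78 if not s else 242))<8)&(Q[:,0]>x0+12)&(Q[:,0]<x0+90)];print(l,len(w),np.polyfit(w[:,0],w[:,1],1),w[:,1].mean(),w[:,0].mean())
# base plate dark front edge: gray-blue mask
I=c['image'].astype(int);H=cv2.cvtColor(c['image'],cv2.COLOR_RGB2GRAY)
for u in (215,230,245,260,275):
    col=H[75:110,u].astype(int);g=np.diff(col);v1=75+np.argmin(g)+1;v2=v1+np.argmax(H[v1:v1+14,u].astype(int)[1:]-H[v1:v1+14,u].astype(int)[:-1])+1
    print('base front',plane(c,u,v1-.5,8)[:2].round(1),'tray front',plane(c,u,v2-.5,25)[:2].round(1),v1,v2)
for v in (122,150):
    print(v,H[v,205:310].tolist())
```

```text
front x 638.6728446055224 n 8270
front fit x=a*y+b [1.75465282e-02 6.37304845e+02] 640.1343599169285 161.25781268971707
R 49 [-9.05956762e-03  8.42542323e+01] 78.01007519087247 689.2334581042985
L 50 [-1.3098516e-02  2.5106990e+02] 242.045008673128 689.0010702992789
base front [481.5  99.2] tray front [494.9 100.9] 85 93
base front [481.6 122.6] tray front [495.  123.5] 85 93
base front [481.7 145.9] tray front [495.1 146.1] 85 93
base front [481.7 169.2] tray front [496.6 168.7] 85 94
base front [481.8 192.5] tray front [496.7 191.3] 85 94
122 [80, 77, 78, 78, 72, 74, 72, 77, 114, 152, 164, 152, 143, 142, 143, 140, 136, 139, 136, 144, 140, 131, 130, 131, 128, 132, 130, 129, 122, 116, 118, 118, 120, 118, 117, 118, 118, 116, 118, 112, 120, 116, 116, 117, 119, 112, 130, 153, 167, 169, 172, 173, 168, 172, 169, 171, 169, 173, 173, 174, 174, 171, 172, 175, 173, 174, 171, 172, 173, 174, 177, 174, 174, 174, 175, 169, 149, 132, 129, 124, 134, 137, 144, 149, 150, 143, 136, 136, 151, 164, 168, 174, 169, 144, 104, 86, 83, 78, 86, 85, 87, 122, 159, 172, 177]
150 [47, 49, 50, 48, 52, 50, 41, 53, 85, 129, 148, 149, 151, 148, 140, 152, 164, 166, 171, 174, 164, 146, 120, 107, 112, 116, 115, 116, 115, 115, 116, 117, 114, 114, 117, 115, 118, 118, 112, 118, 115, 132, 136, 137, 133, 134, 141, 137, 136, 138, 135, 138, 136, 138, 133, 144, 156, 169, 173, 173, 173, 170, 171, 172, 171, 170, 172, 172, 171, 173, 174, 173, 173, 174, 171, 169, 140, 116, 125, 149, 169, 172, 173, 173, 171, 168, 173, 172, 173, 174, 175, 165, 139, 96, 74, 76, 74, 82, 84, 112, 155, 172, 177, 174, 174]
```

Request:
servo_tool --pt "0.8 -0.02 0.001 -0.045 0" --pt "0.7 -0.019 0.001 -0.045 0" --pt "0.7 0 0 -0.045 0" --pt "0.7 0 0 -0.045 0" --pt "0.7 0 0 -0.03 0" --newtons 12

```text
time: 2.45
position: [572.3, 158.8, 107.1]
tcp_rot: [-3.141, -0.002, 3.141]
ft_force: [-0.1, 0.6, 0.7]
finger_gap: 64.5
```

Request:
servo_tool --pt "0.7 0 0 -0.02 0" --pt "0.7 0 0 -0.017 0" --pt "0.7 0 0 0 0" --pt "0.7 0 0 0 0"

```text
time: 2.85
position: [574.2, 158.7, 73.0]
tcp_rot: [3.142, -0.0, 3.141]
ft_force: [-0.2, 0.5, 0.7]
finger_gap: 64.1
```

Request:
servo_tool --pt "0.1 0 0 0 0" --pt "0.1 0 0 0 0" --pt "0.1 0 0 0 0" --pt "0.1 0 0 0 0" --pt "0.1 0 0 0 0"

```text
time: 3.35
position: [574.7, 157.9, 72.9]
tcp_rot: [3.141, 0.0, 3.14]
ft_force: [-0.6, 0.7, -0.0]
finger_gap: 26.5
```

Run:
```python
from h import *
s=r.state();print(s['position'],s['finger_gap'],s['ft_force'])
c=snap('wrist','w2')
```

```text
[574.71938886 157.88424603  72.85916826] 26.50172240639307 [-0.61760611  0.69692408 -0.01612057]
```

View pics/w2.png

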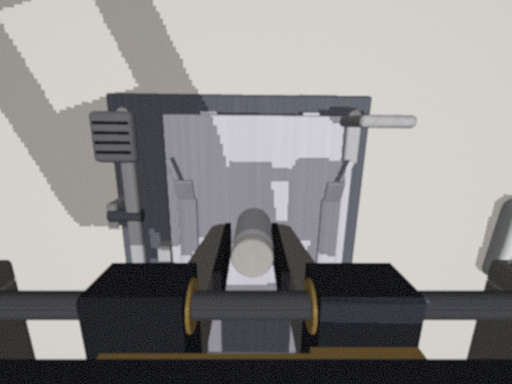

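Request:
servo_tool --pt "0.1 0 0 0.02 0" --pt "0.1 0 0 0.03 0" --pt "0.1 0 0.01 0.02 0" --pt "0.1 0 0.03 0 0" --pt "0.1 0 0.035 0 0"

```text
time: 3.9
position: [575.2, 233.0, 143.7]
tcp_rot: [3.141, 0.002, 3.138]
ft_force: [0.2, -0.0, 0.5]
finger_gap: 23.6
```

Request:
servo_tool --pt "0.1 0 0.035 0 0" --pt "0.1 0 0.027 0 0" --pt "0.1 0 0.01 -0.02 0" --pt "0.1 0 0 -0.03 0" --pt "0.1 0 0 -0.03 0"

```text
time: 4.4
position: [574.7, 305.7, 62.0]
tcp_rot: [3.141, 0.001, 3.141]
ft_force: [-0.4, -0.9, -0.1]
finger_gap: 23.6
```

Request:
servo_tool --pt "0.1 0 0 -0.01 0" --pt "0.1 0 0 -0.004 0" --pt "0.1 0 0 0 0" --pt "0.1 0 0 0 0"

```text
time: 4.8
position: [575.5, 305.2, 49.9]
tcp_rot: [3.141, 0.002, 3.14]
ft_force: [-0.1, 0.3, -0.9]
finger_gap: 23.4
```

Run:
```python
from h import *
s=r.state();print(s['position'],s['finger_gap'],s['ft_force'])
c=snap('wrist','w3');c=snap('side','s3')
a=cv2.imread('pics/s3.png')[110:230,130:290];cv2.imwrite('pics/s3c.png',cv2.resize(a,None,fx=4.5,fy=4.5,interpolation=2))
```

```text
[575.52225728 305.22582752  49.94830109] 23.35832247643228 [-0.09575267  0.28037497 -0.86272491]
```

View pics/w3.png

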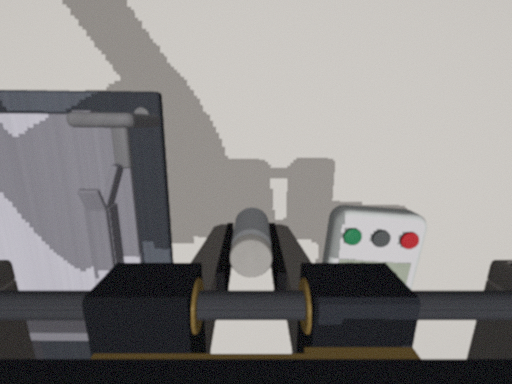

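View pics/s3c.png

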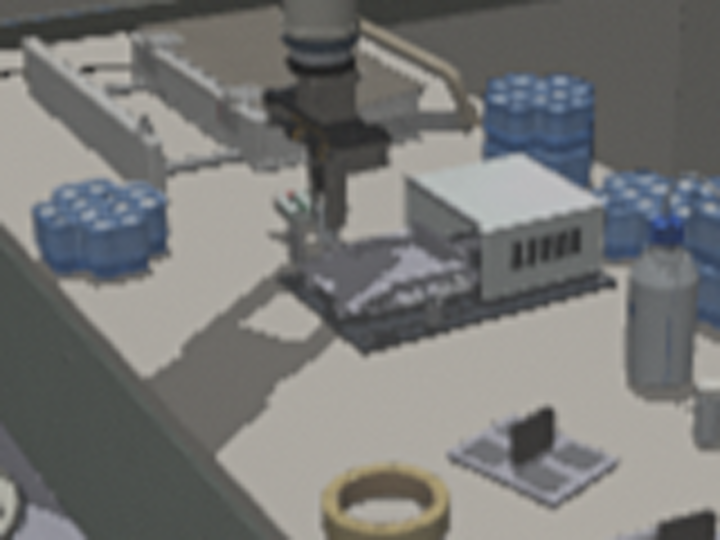

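Request:
servo_tool --pt "0.1 0 0 -0.001 0" --pt "0.1 0 0 -0.001 0" --pt "0.1 0 0 0 0" --pt "0.1 0 0 0 0"

```text
time: 5.3
position: [575.0, 305.2, 47.4]
tcp_rot: [3.141, 0.001, 3.14]
ft_force: [-0.6, -0.9, 4.4]
finger_gap: 23.3
```

Contact (4 N). Release and rise.

Request:
servo_tool --pt "0.3 0 0 0 0" --pt "0.5 0 0 0 0" --pt "0.5 0 0 0 0" --pt "0.5 0 0 0 0" --pt "0.5 0 0 0.015 0"

```text
time: 5.8
position: [573.2, 304.2, 60.2]
tcp_rot: [-3.14, -0.003, 3.14]
ft_force: [0.3, -0.1, -0.2]
finger_gap: 46.2
```

Request:
servo_tool --pt "0.5 0 0 0.03 0" --pt "0.5 0 0 0.045 0" --pt "0.5 0 0 0.045 0" --pt "0.7 0 -0.02 0.045 0" --pt "0.7 0 -0.045 0.02 0"

```text
time: 6.3
position: [576.3, 242.2, 252.5]
tcp_rot: [3.138, 0.007, -3.141]
ft_force: [0.6, -0.8, 0.3]
finger_gap: 60.0
```

Run:
```python
from h import *
s=r.state();print(s['position'],s['finger_gap'],s['ft_force'])
c=snap('wrist','w4');W=cloud(c)
m=(abs(W[...,2]-56)<5)&(np.hypot(W[...,0]-575,W[...,1]-305)<30);print(m.sum(),W[m].mean(0))
```

```text
[576.28890098 242.17611348 252.47131841] 60.00052200042041 [ 0.57342654 -0.80551608  0.30501701]
277 [573.68967991 303.10691826  55.2280675 ]
```

View pics/w4.png

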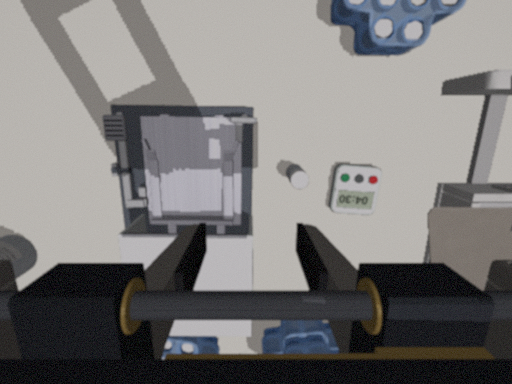

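Request:
servo_tool --pt "0.7 0 -0.03 0.03 0" --pt "0.7 0 -0.04 0.03 0" --pt "0.7 0 -0.045 0.01 0" --pt "0.7 0 -0.045 0 0" --pt "0.7 0 -0.045 0 0"

```text
time: 6.85
position: [574.3, 33.3, 318.1]
tcp_rot: [3.142, 0.002, 3.14]
ft_force: [1.4, -0.2, -0.0]
finger_gap: 64.5
```

Request:
servo_tool --pt "0.7 0 -0.045 0 0" --pt "0.7 0 -0.045 0 0" --pt "0.7 0 -0.045 0 0" --pt "0.7 0 -0.045 0 0" --pt "0.7 0 -0.045 0 0"

```text
time: 7.35
position: [574.1, -191.9, 317.5]
tcp_rot: [-3.141, 0.001, 3.14]
ft_force: [1.3, 0.6, -1.0]
finger_gap: 64.6
```

Request:
servo_tool --pt "0.7 0 -0.045 0 0" --pt "0.7 0 -0.045 0 0" --pt "0.7 0 -0.01 0 0" --pt "0.7 0 0 0 0" --pt "0.7 0 0 0 0"

```text
time: 7.85
position: [574.4, -289.1, 316.8]
tcp_rot: [3.141, -0.0, 3.14]
ft_force: [-0.4, 0.5, 0.1]
finger_gap: 64.6
```

Run:
```python
from h import *
s=r.state();print(s['position'],s['tcp_rot'],s['finger_gap'])
c=snap('wrist','w5');W=cloud(c)
a=cv2.imread('pics/w5.png');cv2.imwrite('pics/w5b.png',cv2.resize(a,None,fx=1.5,fy=1.5,interpolation=2))
```

```text
[ 574.43745008 -289.11497485  316.77277188] [ 3.14088609e+00 -1.31786893e-04  3.13960831e+00] 64.59978284038037
```

View pics/w5b.png

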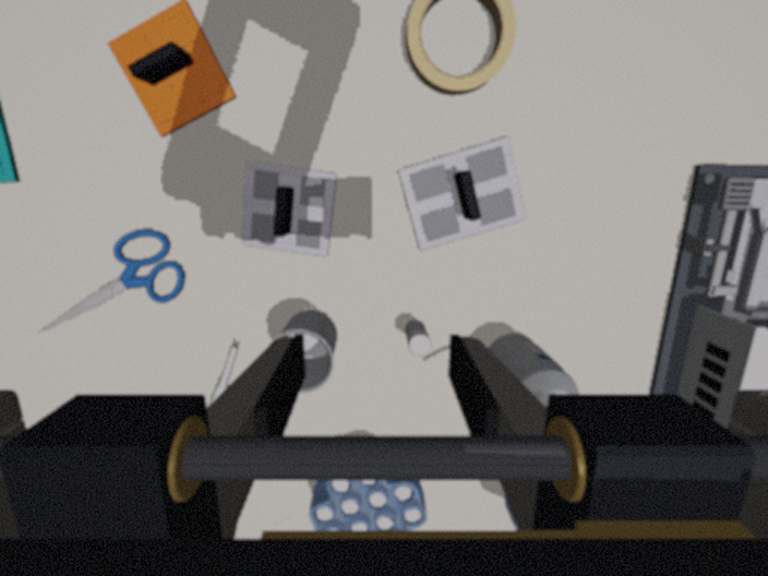

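Run:
```python
from h import *
c=dict(np.load('/tmp/w5.npz'));W=cloud(c);I=c['image'].astype(int)
for nm,x,y in [('A',508,-196),('B',521,-386)]:
    m=((np.hypot(W[...,0]-x,W[...,1]-y)<90)&(W[...,2]>4.5)&(W[...,2]<60)).astype(np.uint8)
    m=cv2.morphologyEx(m,cv2.MORPH_OPEN,np.ones((3,3)))
    C=max(cv2.findContours(m,0,1)[0],key=cv2.contourArea)[:,0]
    Q=np.array([plane(c,u,v,8)[:2] for u,v in C],np.float32);print(nm,cv2.contourArea(C),cv2.minAreaRect(Q))
    m=((np.hypot(W[...,0]-x,W[...,1]-y)<60)&(abs(W[...,2]-46)<5)).astype(np.uint8)
    Q=W[m>0];print(' ribtop',len(Q),Q.mean(0),cv2.minAreaRect(Q[:,:2].astype(np.float32)))
a=cv2.imread('pics/w5.png')[95:180,150:240];cv2.imwrite('pics/w5c.png',cv2.resize(a,None,fx=6,fy=6,interpolation=2))
```

```text
A 4129.5 ((512.0777587890625, -197.9086456298828), (89.75080108642578, 119.74625396728516), 16.53021812438965)
 ribtop 281 [ 511.89099966 -198.31791594   45.57731765] ((512.032958984375, -197.80184936523438), (49.438045501708984, 12.035731315612793), 16.881044387817383)
B 3208.5 ((527.2766723632812, -386.46746826171875), (95.96358489990234, 89.68824005126953), 82.08364868164062)
 ribtop 275 [ 526.72811182 -386.00472108   45.52494596] ((527.1166381835938, -386.7610168457031), (12.293460845947266, 49.726478576660156), 81.7482681274414)
```

View pics/w5c.png

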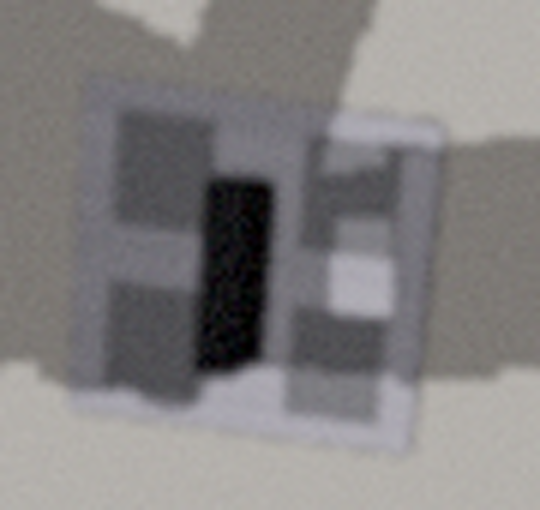

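Request:
servo_tool --pt "0.6 -0.016 -0.032 -0.01 -0.047" --pt "0.6 -0.016 -0.033 -0.02 -0.047" --pt "0.6 -0.015 -0.033 -0.03 -0.046" --pt "0.6 0 0 -0.045 0" --pt "0.6 0 0 -0.045 0" --newtons 45

```text
time: 8.4
position: [528.0, -387.7, 166.3]
tcp_rot: [-3.141, 0.002, 3.0]
ft_force: [0.1, 0.5, -0.3]
finger_gap: 55.7
```

Request:
servo_tool --pt "0.6 0 0 -0.045 0" --pt "0.6 0 0 -0.035 0" --pt "0.6 0 0 -0.02 0" --pt "0.6 0 0 0 0" --pt "0.6 0 0 0 0"

```text
time: 8.9
position: [528.4, -387.1, 67.3]
tcp_rot: [3.142, 0.0, 3.001]
ft_force: [0.2, -0.2, 0.2]
finger_gap: 55.1
```

Run:
```python
from h import *
s=r.state();print(s['position'],s['tcp_rot'],s['finger_gap'])
c=snap('wrist','w6')
```

```text
[ 528.36284445 -387.12218823   67.28755392] [3.14154175e+00 1.70924017e-04 3.00118256e+00] 55.147142904288046
```

View pics/w6.png

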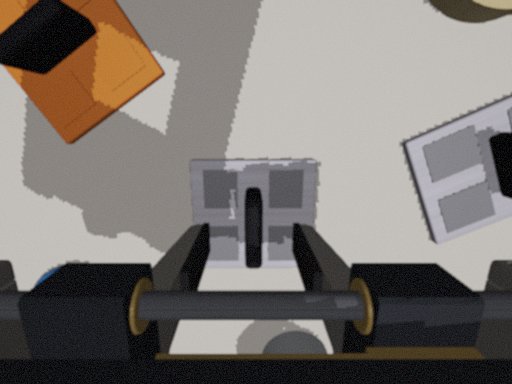

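Centred and aligned over the narrow carrier's rib (px 253,228). Descend 27 mm and close.

Request:
servo_tool --pt "0.6 -0.001 0 -0.014 0" --pt "0.6 0 0 -0.013 0" --pt "0.6 0 0 0 0" --pt "0.3 0 0 0 0" --pt "0 0 0 0 0"

```text
time: 9.45
position: [526.7, -388.2, 39.8]
tcp_rot: [-3.141, 0.0, 3.0]
ft_force: [-0.1, 0.0, -0.3]
finger_gap: 41.5
```

Request:
servo_tool --pt "0 0 0 0 0" --pt "0 0 0 0 0" --pt "0 0 0 0 0" --pt "0 0 0 0 0" --pt "0 0 0 0 0"

```text
time: 9.95
position: [526.7, -387.9, 39.8]
tcp_rot: [3.141, 0.0, 3.0]
ft_force: [-0.3, 2.7, 3.7]
finger_gap: 11.6
```

Request:
servo_tool --pt "0 0 0 0.02 0" --pt "0 0 0 0.04 0" --pt "0 0 0 0.045 0" --pt "0 0 0.015 0.04 0.01" --pt "0 -0.005 0.04 0.005 0.01"

```text
time: 10.45
position: [524.5, -336.5, 195.0]
tcp_rot: [-3.136, 0.009, 3.018]
ft_force: [1.0, 0.7, -1.8]
finger_gap: 11.8
```

Request:
servo_tool --pt "0 -0.005 0.045 0 0.01" --pt "0 -0.005 0.045 0 0.01" --pt "0 -0.005 0.045 0 0.01" --pt "0 -0.005 0.045 0 0.01" --pt "0 -0.005 0.045 0 0.01"

```text
time: 10.95
position: [495.9, -106.5, 189.4]
tcp_rot: [-3.141, -0.0, 3.07]
ft_force: [0.8, 0.2, -2.3]
finger_gap: 11.9
```

Request:
servo_tool --pt "0 -0.005 0.045 0 0.01" --pt "0 -0.005 0.045 0 0.01" --pt "0 -0.005 0.045 0 0.01" --pt "0 -0.005 0.045 0 0.01" --pt "0 -0.005 0.045 0 0.01"

```text
time: 11.45
position: [471.0, 118.5, 189.6]
tcp_rot: [-3.141, 0.0, 3.12]
ft_force: [0.5, -0.3, -1.5]
finger_gap: 11.9
```

Request:
servo_tool --pt "0 -0.004 0.03 -0.01 0.008" --pt "0 -0.003 0.014 -0.03 0" --pt "0 0 0 -0.02 0" --pt "0 0 0 0 0" --pt "0 0 0 0 0"

```text
time: 11.95
position: [464.5, 160.7, 129.7]
tcp_rot: [-3.141, -0.001, 3.128]
ft_force: [0.2, 0.5, -2.8]
finger_gap: 12.0
```

Run:
```python
from h import *
s=r.state();print(s['position'],s['tcp_rot'],s['finger_gap'],s['ft_force'])
c=snap('wrist','w7')
```

```text
[464.50623946 160.71397268 129.68054775] [-3.14114666e+00 -7.17122636e-04  3.12787089e+00] 12.008294664464103 [ 0.18282297  0.50242453 -2.82946156]
```

View pics/w7.png

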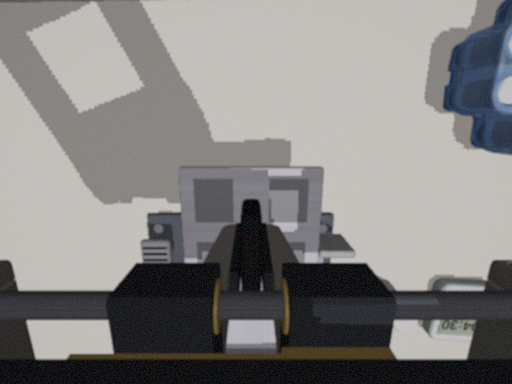

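```bash
cat > plate.py <<'E'
from h import *
def plate(c,z,x,y,s):
    W=cloud(c);m=(abs(W[...,2]-z)<7)&(abs(W[...,0]-x)<60)&(abs(W[...,1]-y)<60)
    m=cv2.morphologyEx(m.astype(np.uint8),cv2.MORPH_OPEN,np.ones((3,3)))
    P=W[m>0];A=np.c_[P[:,0]-x,P[:,1]-y,np.ones(len(P))];k=np.linalg.lstsq(A,P[:,2],rcond=None)[0]
    print('plane slope x,y, z at centre',k)
    C=max(cv2.findContours(m,0,1)[0],key=cv2.contourArea)[:,0]
    Q=np.array([plane(c,u,v,k[2])[:2] for u,v in C])
    x0=np.percentile(Q[:,0],3);b=Q[abs(Q[:,0]-x0)<4];print('rear edge x',b[:,0].mean(),'slope',np.polyfit(b[:,1],b[:,0],1)[0])
    for sg in(-1,1):
        w=Q[(abs(Q[:,1]-y-48*sg)<8)&(Q[:,0]>x0+8)&(Q[:,0]<x0+35)];print('side',sg,len(w),w[:,1].mean() if len(w) else 0, np.polyfit(w[:,0],w[:,1],1)[0] if len(w)>4 else 0)
E
python3 - <<'E'
from plate import *
c=dict(np.load('/tmp/w7.npz'));plate(c,98,464.5,160.7,0)
E
```

```text
plane slope x,y, z at centre [ 4.14833304e-03 -1.11327535e-03  9.84317373e+01]
rear edge x 418.8700923915144 slope 0.010868931700486823
side -1 41 112.5960587564979 -0.006310421031662283
side 1 39 206.82706092460336 -0.011459322367520366
```

Request:
servo_tool --pt "0 0 0.003 -0.02 0" --pt "0 0 0 -0.02 0" --pt "0 0 0 -0.015 0" --pt "0 0 0 -0.008 0" --pt "0 0 0 0 0"

```text
time: 12.5
position: [464.8, 163.6, 66.7]
tcp_rot: [-3.141, -0.0, 3.127]
ft_force: [0.2, 0.6, -1.9]
finger_gap: 11.8
```

Run:
```python
from plate import *
s=r.state();print(s['position'],s['tcp_rot'],s['finger_gap'],s['ft_force'])
c=snap('wrist','w8');p=s['position'];plate(c,p[2]-31.5,p[0],p[1],0);c=snap('side','s8')
a=cv2.imread('pics/s8.png')[120:210,150:270];cv2.imwrite('pics/s8c.png',cv2.resize(a,None,fx=6,fy=6,interpolation=2))
```

```text
[464.76346706 163.57435662  66.65343787] [-3.14148654e+00 -2.15293514e-04  3.12714319e+00] 11.785262937357164 [ 0.20063948  0.58901816 -1.91376467]
plane slope x,y, z at centre [ 5.01220605e-03 -1.07162085e-03  3.54124851e+01]
rear edge x 419.2249432487027 slope 0.011863816240889119
side -1 39 115.41938058241628 -0.01735245099700808
side 1 39 209.7293312095363 -0.012025779148071855
```

View pics/w8.png

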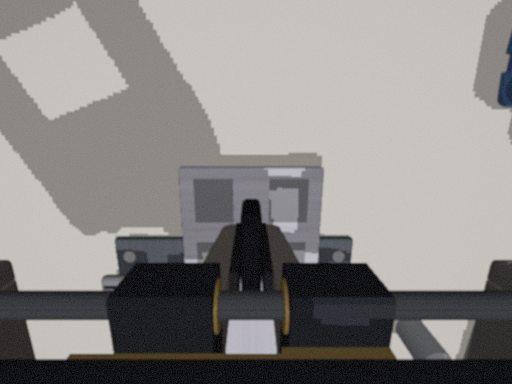

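View pics/s8c.png

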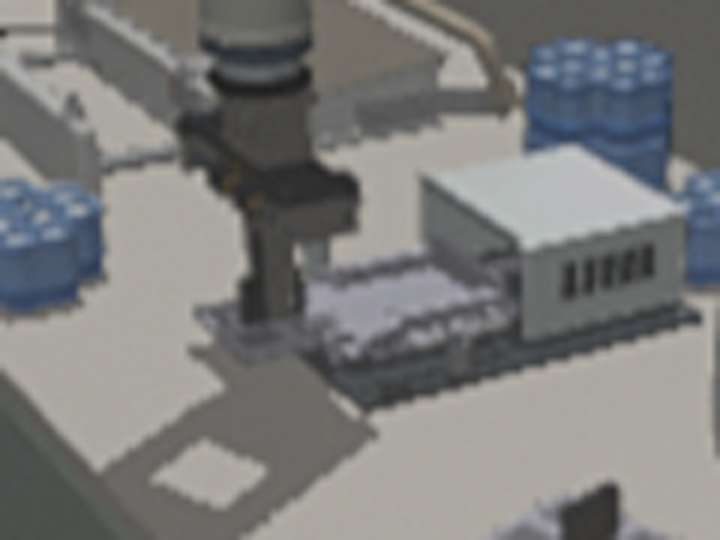

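Request:
servo_tool --pt "0 0.015 0 -0.0005 0" --pt "0 0.015 0 0 0" --pt "0 0.01 -0.0005 0 0" --pt "0 0 0 0 0"

```text
time: 13.0
position: [507.0, 163.6, 66.7]
tcp_rot: [3.141, 0.002, 3.127]
ft_force: [-0.5, 0.5, -2.0]
finger_gap: 12.0
```

Run:
```python
from plate import *
s=r.state();print(s['position'],s['tcp_rot'],s['finger_gap'],s['ft_force'])
c=snap('wrist','w9');p=s['position'];plate(c,p[2]-31.5,p[0],p[1],0)
```

```text
[507.0271682  163.59572231  66.72312141] [3.14085351e+00 2.49020601e-03 3.12723669e+00] 12.026452453483964 [-0.47727723  0.45292327 -1.98230216]
plane slope x,y, z at centre [ 1.58955920e-03 -1.84578661e-03  3.53316557e+01]
rear edge x 461.5767471159012 slope 0.011729351833685472
side -1 39 115.46991386613391 -0.01791201461270249
side 1 43 209.65627618704647 -0.028741289114392242
```

View pics/w9.png

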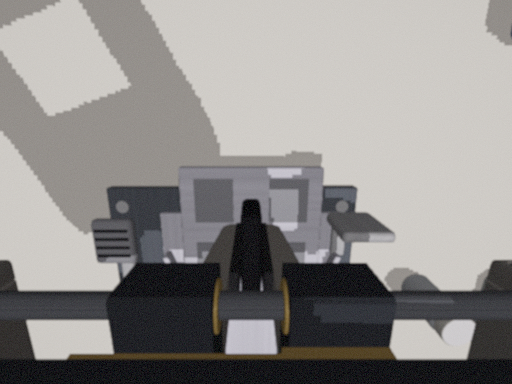

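Request:
servo_tool --pt "0 0.008 0 0 0" --pt "0 0.008 -0.0003 0 0" --pt "0 0.008 0 0 0" --pt "0 0.008 -0.0003 0 0" --pt "0 0 0 0 0"

```text
time: 13.55
position: [538.0, 162.9, 66.2]
tcp_rot: [3.141, 0.001, 3.127]
ft_force: [-0.0, -1.1, -2.4]
finger_gap: 11.4
```

Request:
servo_tool --pt "0 0.008 0 0 0" --pt "0 0.008 0 0 0" --pt "0 0.008 -0.0003 0 0" --pt "0 0.008 0 0 0" --pt "0 0 0 0 0"

```text
time: 14.05
position: [570.0, 162.6, 66.2]
tcp_rot: [3.141, 0.001, 3.128]
ft_force: [-0.2, -0.4, -2.1]
finger_gap: 11.8
```

Request:
servo_tool --pt "0 0.005 0 0 0" --pt "0 0.003 0 0 0" --pt "0 0.002 0 0 0" --pt "0 0 0 0 0"

```text
time: 14.45
position: [578.8, 162.5, 66.1]
tcp_rot: [3.142, 0.0, 3.128]
ft_force: [0.2, 0.2, -1.6]
finger_gap: 11.5
```

Request:
servo_tool --pt "0 0.003 0 0 0" --pt "0 0.002 0 0 0" --pt "0 0.001 0 0 0" --pt "0 0 0 0 0"

```text
time: 14.85
position: [584.7, 162.5, 66.1]
tcp_rot: [3.142, 0.0, 3.128]
ft_force: [0.6, 1.1, -1.5]
finger_gap: 11.5
```

Request:
servo_tool --pt "0 0.001 0 0 0" --pt "0 0.001 0 0 0" --pt "0 0 0 0 0"

```text
time: 15.15
position: [586.6, 162.5, 66.1]
tcp_rot: [-3.142, -0.0, 3.128]
ft_force: [0.7, 0.2, -1.7]
finger_gap: 11.7
```

Request:
servo_tool --pt "0 0.001 0 0 0" --pt "0 0.001 0 0 0" --pt "0 0 0 0 0"

```text
time: 15.45
position: [588.4, 162.4, 66.0]
tcp_rot: [-3.141, -0.001, 3.128]
ft_force: [-1.1, -0.2, -1.3]
finger_gap: 11.6
```

Request:
servo_tool --pt "0 0.001 0 0 0" --pt "0 0.001 0 0 0" --pt "0 0 0 0 0"

```text
time: 15.75
position: [589.9, 162.4, 65.9]
tcp_rot: [-3.141, -0.002, 3.128]
ft_force: [-5.7, 0.4, 0.9]
finger_gap: 11.7
```

Request:
servo_tool --pt "0 0.001 0 0 0" --pt "0 0.001 0 0 0" --pt "0 0 0 0 0"

```text
time: 16.05
position: [590.2, 162.4, 65.7]
tcp_rot: [-3.141, -0.005, 3.128]
ft_force: [-10.8, 0.8, 5.3]
finger_gap: 11.8
```

Run:
```python
from plate import *
s=r.state();print(s['position'],s['tcp_rot'],s['finger_gap'],s['ft_force'])
c=snap('wrist','w10');p=s['position'];plate(c,p[2]-31.5,p[0],p[1],0)
```

```text
[590.19049161 162.39607673  65.71078914] [-3.14092396 -0.00493792  3.1275954 ] 11.789288236131075 [-10.84556736   0.83944419   5.26403913]
plane slope x,y, z at centre [ 4.01523236e-02 -2.54121537e-03  3.65849419e+01]
rear edge x 544.1313664862158 slope 0.005933869055476984
side -1 26 111.4898619694004 -0.5763767456630816
side 1 63 214.95211036475828 0.2875769205635831
```

View pics/w10.png

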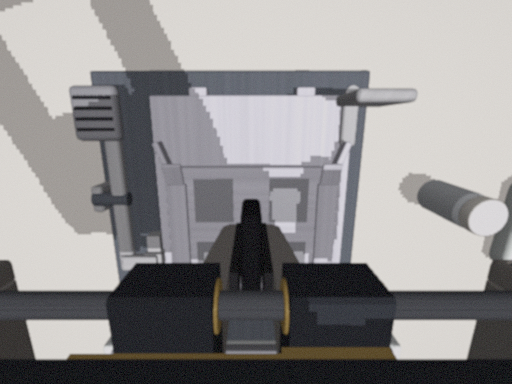

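Run:
```python
from plate import *
c=dict(np.load('/tmp/w10.npz'));H=cv2.cvtColor(c['image'],cv2.COLOR_RGB2GRAY).astype(int)
for u in (165,180,220,250,280,330):
    d=np.diff(H[60:110,u]);v=60+np.argmax(d[20:])+20; v1=60+np.argmin(d)
    e=np.diff(H[140:185,u]);
    print(u,v,'tray front',plane(c,u,v+.5,25)[:2].round(1),'base',plane(c,u,v1+.5,8)[:2].round(1),'plate rear',140+np.argmin(e),plane(c,u,140+np.argmin(e)+.5,33)[:2].round(1), plane(c,u,140+np.argmax(e)+.5,33)[:2].round(1))
```

```text
165 95 tray front [498.9 107.5] base [481.1 104. ] plate rear 150 [533.1 106.7] [538.3 106.3]
180 95 tray front [499.1 117.1] base [481.3 114.3] plate rear 164 [542.3 115.7] [545.6 115.4]
220 94 tray front [498.8 142.8] base [481.6 141.7] plate rear 145 [530.4 142.3] [544.6 141.7]
250 94 tray front [499.1 162. ] base [481.9 162.2] plate rear 163 [542.3 161.4] [544.9 161.4]
280 94 tray front [499.4 181.2] base [482.2 182.7] plate rear 164 [543.2 181. ] [544.5 181. ]
330 94 tray front [499.8 213.2] base [482.7 216.9] plate rear 169 [546.9 213.8] [543.6 213.6]
```

Request:
servo_tool --pt "0.15 0 0 0 0" --pt "0.3 0 0 0 0" --pt "0.35 0 0 0 0" --pt "0.35 0 0 0.01 0" --pt "0.35 0 0 0.03 0"

```text
time: 16.6
position: [591.2, 162.1, 104.7]
tcp_rot: [-3.14, -0.004, 3.128]
ft_force: [-0.2, -0.4, -0.1]
finger_gap: 31.8
```

Request:
servo_tool --pt "0.35 0 0 0.035 0" --pt "0.35 -0.01 0 0.045 0" --pt "0.2 -0.02 -0.01 0.045 0" --pt "0 -0.025 -0.03 0.03 0" --pt "0 0 0 0 0"

```text
time: 17.1
position: [537.6, 120.9, 266.4]
tcp_rot: [3.141, 0.007, 3.127]
ft_force: [-0.3, 0.3, -0.1]
finger_gap: 10.5
```

Run:
```python
from plate import *
s=r.state();print(s['position'],s['tcp_rot'],s['finger_gap'],s['ft_force'])
c=snap('wrist','w11')
a=cv2.imread('pics/w11.png')[100:330,160:460];cv2.imwrite('pics/w11b.png',cv2.resize(a,None,fx=2.6,fy=2.6,interpolation=2))
```

```text
[537.62699015 120.93299089 266.39910673] [3.1408297  0.00682681 3.1270897 ] 10.45961036601052 [-0.30701884  0.33597502 -0.14857076]
```

View pics/w11b.png

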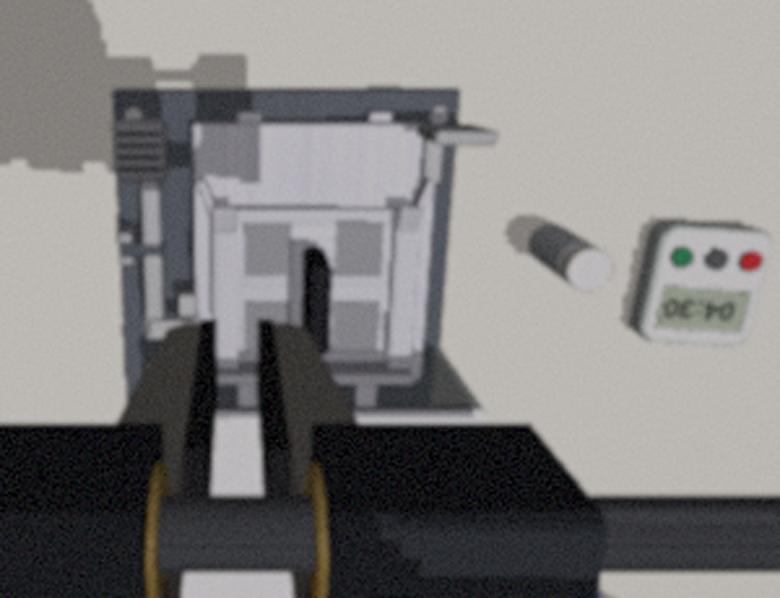

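Run:
```python
from plate import *
c=dict(np.load('/tmp/w11.npz'));W=cloud(c)
m=(abs(W[...,2]-43)<7)&(abs(W[...,0]-509)<30)&(abs(W[...,1]-72)<24)
P=W[m];print(len(P),P.mean(0),P.min(0),P.max(0),cv2.minAreaRect(P[:,:2].astype(np.float32)))
m=(abs(W[...,2]-61)<6)&(abs(W[...,0]-505)<30)&(abs(W[...,1]-232)<30)
P=W[m];print('tab',len(P),P.mean(0),P.min(0),P.max(0),cv2.minAreaRect(P[:,:2].astype(np.float32)))
for u in (240,260,300): 
    col=cv2.cvtColor(c['image'],cv2.COLOR_RGB2GRAY)[:,u].astype(int);v=140+np.argmax(np.diff(col[140:155]));w=165+np.argmin(np.diff(col[165:190]));w2=165+np.argmax(np.diff(col[165:190]))
    print(u,plane(c,u,v+.5,25).round(1),plane(c,u,w+.5,33).round(1),plane(c,u,w2+.5,33).round(1))
```

```text
503 [510.20223722  69.89798846  42.85777977] [494.37366374  55.22984007  36.09869569] [538.9690624   83.37894717  45.72982268] ((516.6322021484375, 69.07077026367188), (27.639923095703125, 44.466888427734375), 88.55709838867188)
tab 149 [503.39614126 231.53148557  61.02553609] [500.3595029  216.30147797  55.20583712] [506.7478799  248.29933548  63.54017159] ((503.508056640625, 232.31785583496094), (32.00999450683594, 6.163250923156738), 89.32047271728516)
240 [498.5 105.5  25. ] [528.1 105.1  33. ] [523.9 105.2  33. ]
260 [498.9 133.4  25. ] [541.3 132.9  33. ] [544.1 132.9  33. ]
300 [498.3 189.1  25. ] [542.1 189.2  33. ] [544.9 189.3  33. ]
```

Request:
servo_tool --pt "0 -0.014 -0.026 -0.02 0" --pt "0 -0.014 -0.025 -0.03 0" --pt "0 0 0 -0.045 0" --pt "0 0 0 -0.045 0" --pt "0 0 0 -0.03 0"

```text
time: 17.65
position: [508.5, 71.5, 87.6]
tcp_rot: [-3.141, -0.003, 3.127]
ft_force: [1.4, -0.2, 0.2]
finger_gap: 0.5
```

Request:
servo_tool --pt "0 0 0 -0.015 0" --pt "0 0 0 -0.005 0" --pt "0 0 0 0 0"

```text
time: 17.95
position: [509.4, 71.7, 69.9]
tcp_rot: [-3.141, -0.002, 3.128]
ft_force: [0.3, -0.2, -0.1]
finger_gap: 0.3
```

Request:
servo_tool --pt "0 0 0 -0.004 0" --pt "0 0 0 -0.004 0" --pt "0 0 0 -0.003 0" --pt "0 0 0 -0.003 0" --pt "0 0 0 0 0"

```text
time: 18.45
position: [509.4, 71.8, 57.4]
tcp_rot: [3.141, -0.0, 3.128]
ft_force: [-3.1, 1.0, 2.5]
finger_gap: 0.3
```

Request:
servo_tool --pt "0 0 0 -0.003 0" --pt "0 0 0 -0.001 0" --pt "0 0 0 -0.001 0" --pt "0 0 0 0 0"

```text
time: 18.85
position: [509.6, 71.7, 52.2]
tcp_rot: [3.141, -0.0, 3.128]
ft_force: [-4.3, 2.0, 5.3]
finger_gap: 0.6
```

Request:
servo_tool --pt "0 0 0 -0.001 0" --pt "0 0 0 -0.001 0" --pt "0 0 0 0 0"

```text
time: 19.15
position: [509.7, 71.7, 50.8]
tcp_rot: [3.141, 0.0, 3.128]
ft_force: [-7.0, 1.5, 15.8]
finger_gap: 0.4
```

Request:
servo_tool --pt "0 0 0 -0.001 0" --pt "0 0 0 -0.001 0" --pt "0 0 0 0 0"

```text
time: 19.45
position: [509.9, 71.8, 50.0]
tcp_rot: [3.141, 0.0, 3.128]
ft_force: [-12.9, 1.3, 31.2]
finger_gap: 0.7
```

Request:
servo_tool --pt "0 0 0 0.015 0" --pt "0 0 0 0.03 0" --pt "0 -0.01 0.01 0.035 0" --pt "0 -0.015 0.04 0.01 0" --pt "0 -0.015 0.045 0 0"

```text
time: 19.95
position: [471.8, 167.4, 140.5]
tcp_rot: [3.14, 0.006, 3.125]
ft_force: [-0.1, 1.7, 0.2]
finger_gap: 0.2
```

Request:
servo_tool --pt "0 0 0.045 0 0" --pt "0 0 0.02 -0.02 0" --pt "0 0 0 -0.03 0" --pt "0 0 0 -0.025 0" --pt "0 0 0 0 0"

```text
time: 20.45
position: [468.5, 231.1, 60.6]
tcp_rot: [-3.14, -0.003, 3.129]
ft_force: [0.0, 0.2, -0.3]
finger_gap: 0.8
```

Run:
```python
from plate import *
s=r.state();print(s['position'],s['tcp_rot'],s['finger_gap'],s['ft_force'])
c=snap('wrist','w12')
```

```text
[468.4737138  231.14701725  60.58626393] [-3.13988455e+00 -2.80308846e-03  3.12853330e+00] 0.7828778926366946 [ 0.00931712  0.21910515 -0.28445908]
```

View pics/w12.png

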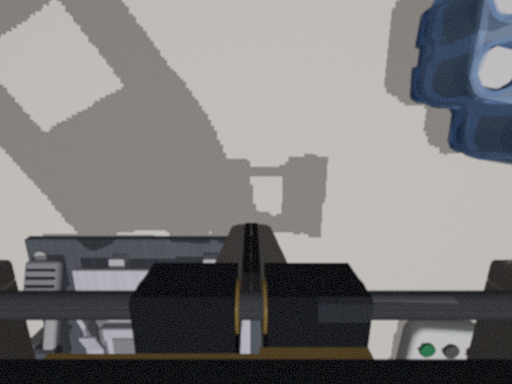

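Request:
servo_tool --pt "0 0.01 0 0 0" --pt "0 0.01 0 0 0" --pt "0 0.006 0 0 0" --pt "0 0.006 0 0 0" --pt "0 0 0 0 0"

```text
time: 21.0
position: [503.2, 231.7, 63.4]
tcp_rot: [3.141, 0.002, 3.127]
ft_force: [-0.1, -0.2, 0.7]
finger_gap: 0.2
```

Request:
servo_tool --pt "0 0.008 0 0 0" --pt "0 0.01 0 0 0" --pt "0 0.01 -0.0003 0 0" --pt "0 0.01 0 0 0" --pt "0 0 0 0 0"

```text
time: 21.5
position: [542.0, 231.5, 63.0]
tcp_rot: [3.141, 0.002, 3.127]
ft_force: [0.3, 0.1, -0.1]
finger_gap: 0.6
```

Run:
```python
from plate import *
c=snap('wrist','w13');snap('side','s13')
a=cv2.imread('pics/s13.png')[120:210,150:270];cv2.imwrite('pics/s13c.png',cv2.resize(a,None,fx=6,fy=6,interpolation=2))
```

```text
(no output)
```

View pics/w13.png

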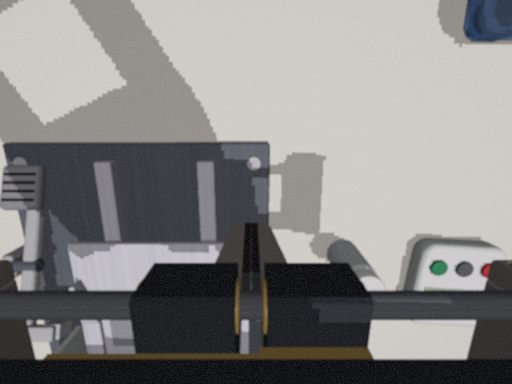

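View pics/s13c.png

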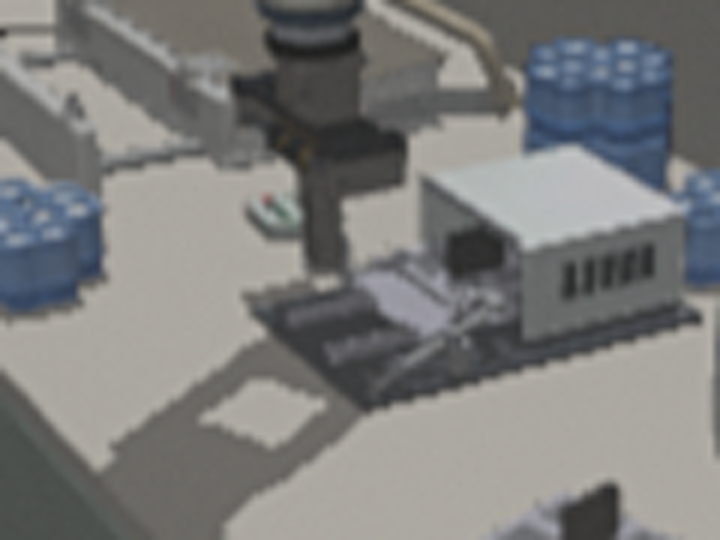

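Request:
servo_tool --pt "0 0.01 0 0 0" --pt "0 0.01 -0.0003 0 0" --pt "0 0.01 0 0 0" --pt "0 0.01 -0.0003 0 0" --pt "0 0.01 0 0 0"

```text
time: 22.1
position: [590.5, 230.5, 62.6]
tcp_rot: [-3.141, -0.0, 3.128]
ft_force: [-2.7, -0.1, -1.5]
finger_gap: 0.0
```

Request:
servo_tool --pt "0 0.006 0 0 0" --pt "0 0.004 0 0 0" --pt "0 0.003 0 0 0" --pt "0 0.002 0 0 0" --pt "0 0 0 0 0"

```text
time: 22.6
position: [605.1, 230.8, 63.0]
tcp_rot: [3.141, 0.001, 3.128]
ft_force: [-0.4, -0.3, -0.7]
finger_gap: 0.5
```

Request:
servo_tool --pt "0 0.002 0 0 0" --pt "0 0.001 0 0 0" --pt "0 0 0 0 0"

```text
time: 22.9
position: [607.9, 230.8, 63.0]
tcp_rot: [3.141, 0.0, 3.128]
ft_force: [-1.2, -1.1, 0.3]
finger_gap: 0.4
```

Request:
servo_tool --pt "0 0.002 0 0 0" --pt "0 0.001 0 0 0" --pt "0 0 0 0 0"

```text
time: 23.2
position: [611.0, 230.7, 63.0]
tcp_rot: [3.141, 0.001, 3.128]
ft_force: [-0.9, -0.3, 0.2]
finger_gap: 0.5
```

Request:
servo_tool --pt "0 0.001 0 0 0" --pt "0 0.001 0 0 0" --pt "0 0 0 0 0"

```text
time: 23.5
position: [612.1, 230.7, 62.9]
tcp_rot: [-3.142, -0.001, 3.128]
ft_force: [-5.3, 0.9, 4.7]
finger_gap: 0.1
```

Request:
servo_tool --pt "0 0.001 0 0 0" --pt "0 0.001 0 0 0" --pt "0 0 0 0 0"

```text
time: 23.8
position: [612.2, 230.7, 62.8]
tcp_rot: [-3.141, -0.005, 3.128]
ft_force: [-12.1, 0.8, 9.4]
finger_gap: 0.7
```

Request:
servo_tool --pt "0 0.001 0 0 0" --pt "0 0 0 0 0" --pt "0 -0.01 0 0 0" --pt "0 -0.03 0 0 0" --pt "0 -0.03 0 0.02 0"

```text
time: 24.3
position: [544.1, 230.1, 81.0]
tcp_rot: [-3.141, -0.002, 3.127]
ft_force: [-0.1, 0.4, -0.1]
finger_gap: -0.2
```

Request:
servo_tool --pt "0 -0.03 0 0.035 0" --pt "0 0 -0.02 0.04 0" --pt "0 0 -0.03 0.04 0" --pt "0 0 -0.02 0.04 0" --pt "0 0 0 0.02 0"

```text
time: 24.8
position: [517.2, 159.1, 261.8]
tcp_rot: [3.141, 0.006, 3.126]
ft_force: [-0.1, -0.1, -0.5]
finger_gap: 0.3
```

Request:
servo_tool --pt "0 0 0 0 0" --pt "0 0 0 0 0"

```text
time: 25.0
position: [515.8, 160.7, 257.6]
tcp_rot: [3.141, 0.001, 3.128]
ft_force: [-1.2, -0.5, -0.4]
finger_gap: 0.6
```

Run:
```python
from plate import *
s=r.state();print(s['position'],s['time'],s['ft_force'])
c=snap('wrist','w14');W=cloud(c);snap('side','s14');snap('top','top14')
m=(abs(W[...,2]-61)<6)&(abs(W[...,0]-630)<30)&(abs(W[...,1]-232)<30)
P=W[m];print('tab',len(P),P.min(0),P.max(0))
m=(abs(W[...,2]-26)<8)&(abs(W[...,0]-505)<14)&(abs(W[...,1]-70)<12);P=W[m];print('pad',len(P),np.median(P,0))
m=(abs(W[...,2]-56)<5)&(np.hypot(W[...,0]-575,W[...,1]-305)<30);print('vial',m.sum(),W[m].mean(0))
a=cv2.imread('pics/s14.png')[100:250,150:350];cv2.imwrite('pics/s14c.png',cv2.resize(a,None,fx=4,fy=4,interpolation=2))
```

```text
[515.82687928 160.7108926  257.57681645] 25.0 [-1.15622507 -0.53320427 -0.3626571 ]
tab 150 [622.0073173  214.94852054  55.02457253] [629.61710695 245.93237188  63.91649836]
pad 273 [508.01215604  70.27245636  22.67293134]
vial 249 [573.46651811 302.53917103  55.25752056]
```

View pics/w14.png

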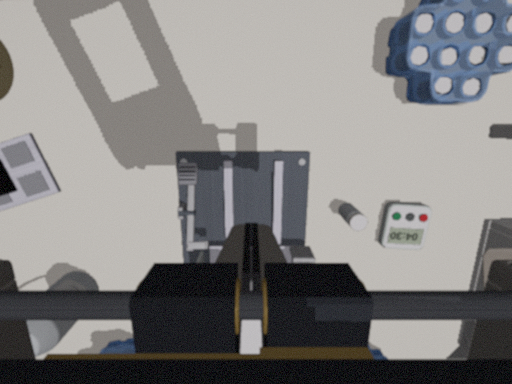

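View pics/s14c.png

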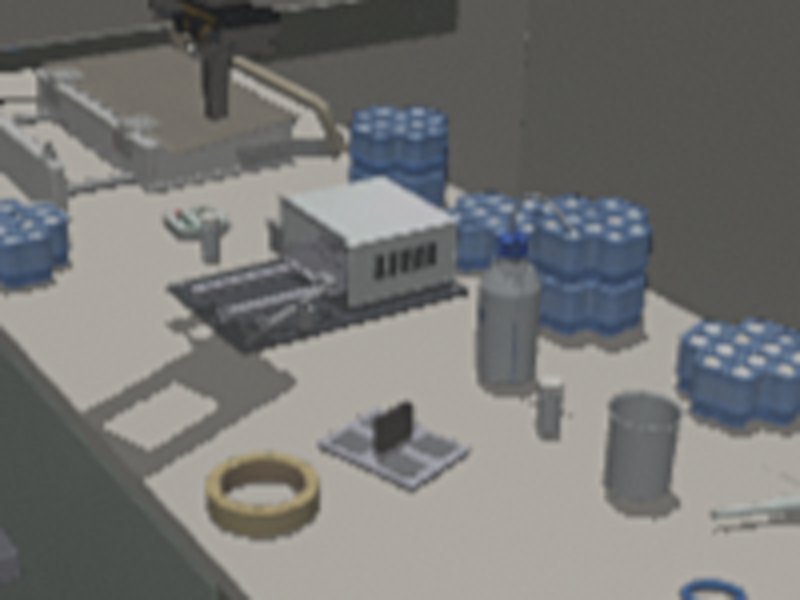

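Request:
servo_tool --pt "1 0.02 0 -0.03 0" --pt "1 0.02 0 -0.035 0" --pt "1 0.02 0 -0.035 0" --pt "1 0.005 0 -0.025 0" --pt "1 0 0 0 0"

```text
time: 25.65
position: [578.2, 160.1, 127.7]
tcp_rot: [-3.139, -0.008, 3.128]
ft_force: [0.3, -0.5, 0.5]
finger_gap: 38.3
```

Request:
servo_tool --pt "1 0 0 0 0" --pt "1 0 0 0 0"

```text
time: 25.85
position: [580.9, 161.0, 133.9]
tcp_rot: [3.141, 0.001, 3.128]
ft_force: [-0.6, -0.7, 0.2]
finger_gap: 54.1
```

Run:
```python
from plate import *
s=r.state();print(s['position'],s['time'],s['finger_gap'])
c=snap('wrist','w15')
a=cv2.imread('pics/w15.png')[190:330,150:350];cv2.imwrite('pics/w15c.png',cv2.convertScaleAbs(cv2.resize(a,None,fx=4,fy=4,interpolation=2),alpha=1.6))
W=cloud(c)
for u in (205,225,275,300):
    print(u,[(v,*W[v,u].round(0)) for v in range(255,305,3)])
```

```text
[580.85794652 161.00217773 133.89211546] 25.85 54.05394432094688
205 [(255, np.float64(583.0), np.float64(133.0), np.float64(131.0)), (258, np.float64(585.0), np.float64(133.0), np.float64(132.0)), (261, np.float64(587.0), np.float64(133.0), np.float64(132.0)), (264, np.float64(588.0), np.float64(133.0), np.float64(132.0)), (267, np.float64(590.0), np.float64(133.0), np.float64(133.0)), (270, np.float64(653.0), np.float64(112.0), np.float64(26.0)), (273, np.float64(657.0), np.float64(111.0), np.float64(25.0)), (276, np.float64(661.0), np.float64(111.0), np.float64(25.0)), (279, np.float64(664.0), np.float64(111.0), np.float64(25.0)), (282, np.float64(668.0), np.float64(111.0), np.float64(26.0)), (285, np.float64(672.0), np.float64(111.0), np.float64(25.0)), (288, np.float64(633.0), np.float64(123.0), np.float64(89.0)), (291, np.float64(554.0), np.float64(147.0), np.float64(210.0)), (294, np.float64(553.0), np.float64(148.0), np.float64(213.0)), (297, np.float64(555.0), np.float64(147.0), np.float64(212.0)), (300, np.float64(554.0), np.float64(148.0), np.float64(214.0)), (303, np.floa
[... 2602 characters left out ...]
(273, np.float64(587.0), np.float64(187.0), np.float64(145.0)), (276, np.float64(589.0), np.float64(187.0), np.float64(145.0)), (279, np.float64(591.0), np.float64(187.0), np.float64(146.0)), (282, np.float64(669.0), np.float64(210.0), np.float64(26.0)), (285, np.float64(673.0), np.float64(211.0), np.float64(25.0)), (288, np.float64(634.0), np.float64(198.0), np.float64(89.0)), (291, np.float64(555.0), np.float64(174.0), np.float64(210.0)), (294, np.float64(554.0), np.float64(174.0), np.float64(212.0)), (297, np.float64(555.0), np.float64(174.0), np.float64(212.0)), (300, np.float64(555.0), np.float64(174.0), np.float64(214.0)), (303, np.float64(555.0), np.float64(174.0), np.float64(215.0))]
```

View pics/w15c.png

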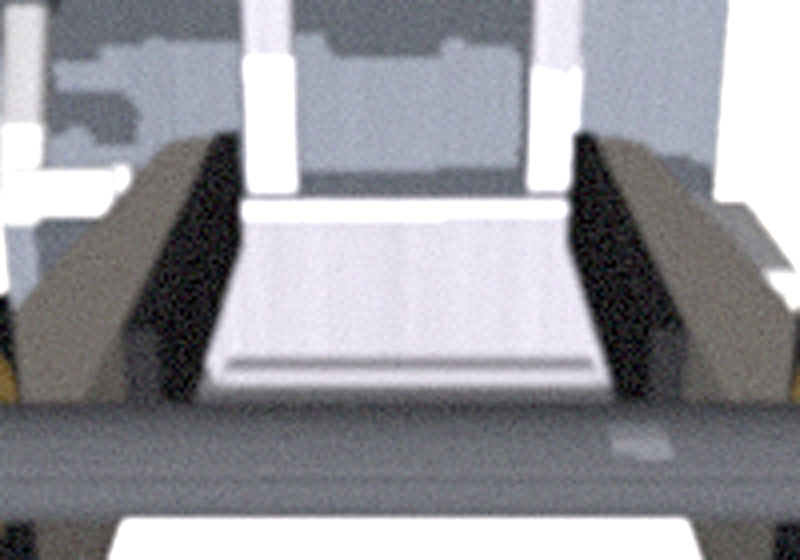

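Run:
```python
from plate import *
c=dict(np.load('/tmp/w15.npz'));H=cv2.cvtColor(c['image'],cv2.COLOR_RGB2GRAY)
for u in (235,255,275):
    print(u,[(v,int(H[v,u]),plane(c,u,v,25)[0].round(1)) for v in list(range(236,250))],[(v,int(H[v,u]),plane(c,u,v,25)[0].round(1),plane(c,u,v,33)[0].round(1)) for v in range(276,289)])
```

```text
235 [(236, 67, np.float64(616.4)), (237, 72, np.float64(617.5)), (238, 80, np.float64(618.6)), (239, 109, np.float64(619.7)), (240, 161, np.float64(620.8)), (241, 195, np.float64(621.9)), (242, 205, np.float64(622.9)), (243, 202, np.float64(624.0)), (244, 185, np.float64(625.1)), (245, 155, np.float64(626.2)), (246, 140, np.float64(627.3)), (247, 142, np.float64(628.4)), (248, 149, np.float64(629.5)), (249, 145, np.float64(630.6))] [(276, 148, np.float64(661.4), np.float64(656.5)), (277, 145, np.float64(662.5), np.float64(657.7)), (278, 131, np.float64(663.7), np.float64(658.8)), (279, 111, np.float64(664.9), np.float64(659.9)), (280, 97, np.float64(666.1), np.float64(661.1)), (281, 96, np.float64(667.2), np.float64(662.2)), (282, 118, np.float64(668.4), np.float64(663.4)), (283, 134, np.float64(669.6), np.float64(664.5)), (284, 137, np.float64(670.8), np.float64(665.7)), (285, 130, np.float64(672.0), np.float64(666.8)), (286, 106, np.float64(673.2), np.float64(668.0)), (287, 79, np.float64(674.4), np.float64(669.1)), (288, 63, np.float64(675.6), np.float64(670.3))]
255 [(236, 71, np
[... 1448 characters left out ...]
7, np.float64(630.1)), (249, 145, np.float64(631.2))] [(276, 146, np.float64(661.9), np.float64(657.1)), (277, 144, np.float64(663.1), np.float64(658.2)), (278, 133, np.float64(664.3), np.float64(659.3)), (279, 114, np.float64(665.4), np.float64(660.5)), (280, 95, np.float64(666.6), np.float64(661.6)), (281, 98, np.float64(667.8), np.float64(662.8)), (282, 115, np.float64(669.0), np.float64(663.9)), (283, 136, np.float64(670.2), np.float64(665.1)), (284, 143, np.float64(671.4), np.float64(666.2)), (285, 131, np.float64(672.6), np.float64(667.4)), (286, 104, np.float64(673.8), np.float64(668.5)), (287, 79, np.float64(675.0), np.float64(669.7)), (288, 65, np.float64(676.2), np.float64(670.9))]
```

Request:
servo_tool --pt "1 -0.005 0.02 0 0" --pt "1 0 0.02 0 0" --pt "1 0 0 0 0" --pt "1 0 0 0 0"

```text
time: 26.3
position: [575.9, 200.9, 134.0]
tcp_rot: [3.141, 0.002, 3.129]
ft_force: [-0.2, -0.8, 0.5]
finger_gap: 89.7
```

Run:
```python
from plate import *
s=r.state();print(s['position'],s['time'],s['finger_gap'])
c=snap('wrist','w16')
a=cv2.imread('pics/w16.png')[190:330,150:350];cv2.imwrite('pics/w16c.png',cv2.convertScaleAbs(cv2.resize(a,None,fx=4,fy=4,interpolation=2),alpha=1.5))
H=cv2.cvtColor(c['image'],cv2.COLOR_RGB2GRAY)
for u in (210,225,240):
    print(u,[(v,int(H[v,u]),plane(c,u,v,25)[0].round(1)) for v in list(range(238,256))],[(v,int(H[v,u]),plane(c,u,v,25)[0].round(1),plane(c,u,v,33)[0].round(1)) for v in range(278,296)])
W=cloud(c)
m=(abs(W[...,2]-61)<6)&(abs(W[...,0]-630)<30)&(abs(W[...,1]-232)<30)
P=W[m];print('tab',len(P),P.min(0),P.max(0))
```

```text
[575.91451444 200.89103381 134.01753646] 26.3 89.74170365088378
210 [(238, 73, np.float64(613.5)), (239, 68, np.float64(614.6)), (240, 63, np.float64(615.7)), (241, 66, np.float64(616.7)), (242, 64, np.float64(617.8)), (243, 77, np.float64(618.9)), (244, 108, np.float64(620.0)), (245, 154, np.float64(621.1)), (246, 185, np.float64(622.2)), (247, 197, np.float64(623.3)), (248, 193, np.float64(624.4)), (249, 177, np.float64(625.5)), (250, 148, np.float64(626.6)), (251, 133, np.float64(627.7)), (252, 135, np.float64(628.9)), (253, 138, np.float64(630.0)), (254, 136, np.float64(631.1)), (255, 138, np.float64(632.2))] [(278, 139, np.float64(658.6), np.float64(653.7)), (279, 140, np.float64(659.8), np.float64(654.8)), (280, 138, np.float64(661.0), np.float64(656.0)), (281, 137, np.float64(662.2), np.float64(657.1)), (282, 133, np.float64(663.3), np.float64(658.3)), (283, 121, np.float64(664.5), np.float64(659.4)), (284, 97, np.float64(665.7), np.float64(660.6)), (285, 94, np.float64(666.9), np.float64(661.7)), (286, 99, np.float64(668.1), np.float64(662.9)), (287, 118, np.float64(669.3), n
[... 2703 characters left out ...]
.float64(659.8)), (284, 102, np.float64(666.1), np.float64(661.0)), (285, 90, np.float64(667.3), np.float64(662.1)), (286, 104, np.float64(668.5), np.float64(663.3)), (287, 117, np.float64(669.7), np.float64(664.4)), (288, 135, np.float64(670.9), np.float64(665.6)), (289, 127, np.float64(672.1), np.float64(666.8)), (290, 99, np.float64(673.3), np.float64(667.9)), (291, 60, np.float64(674.5), np.float64(669.1)), (292, 44, np.float64(675.7), np.float64(670.3)), (293, 53, np.float64(677.0), np.float64(671.5)), (294, 51, np.float64(678.2), np.float64(672.6)), (295, 47, np.float64(679.4), np.float64(673.8))]
tab 403 [621.89199326 215.32330463  55.01266506] [651.59678003 246.51124142  66.97671241]
```

View pics/w16c.png

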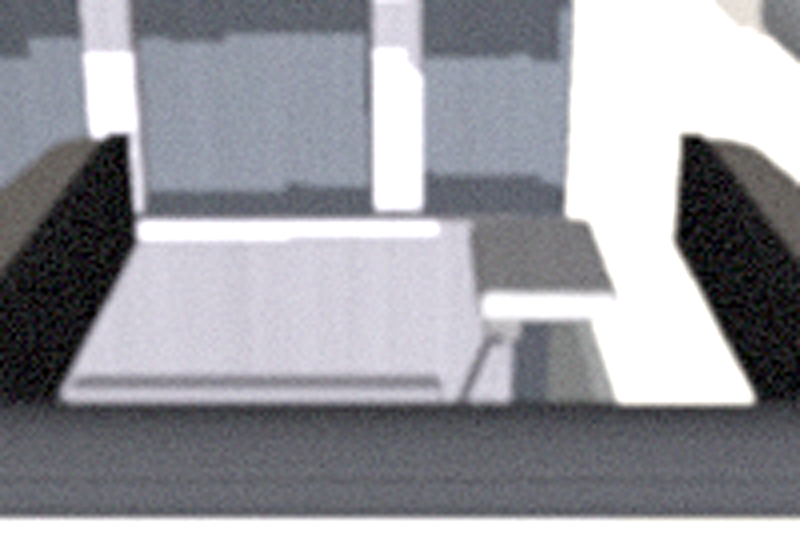

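Request:
servo_tool --pt "0.6 0.02 0.015 0 0" --pt "0.6 0.022 0.015 0 0" --pt "0.6 0 0 -0.02 0" --pt "0.6 0 0 -0.025 0" --pt "0.6 0 0 0 0" --newtons 15

```text
time: 26.85
position: [615.8, 229.1, 85.1]
tcp_rot: [-3.14, -0.005, 3.127]
ft_force: [-1.0, 0.2, 0.8]
finger_gap: 55.9
```

Request:
servo_tool --pt "0.6 0 0 -0.02 0" --pt "0.6 0 0 -0.007 0" --pt "0.6 0 0 0 0"

```text
time: 27.15
position: [617.2, 230.0, 60.7]
tcp_rot: [-3.141, -0.001, 3.127]
ft_force: [-0.0, -0.3, -0.1]
finger_gap: 54.7
```

Run:
```python
from plate import *
s=r.state();print(s['position'],s['time'],s['finger_gap'],s['ft_force'])
c=snap('wrist','w17')
```

```text
[617.21340761 230.0325818   60.71696211] 27.15 54.74001857329447 [-0.02491311 -0.27398687 -0.13892948]
```

View pics/w17.png

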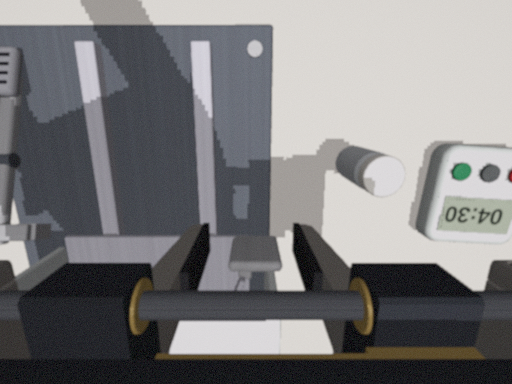

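Request:
servo_tool --pt "0.3 0 0.001 0 0" --pt "0.25 0 0 0 0" --pt "0.25 0 0 0 0" --pt "0.25 0 0 0 0" --pt "0.25 0 0 0 0"

```text
time: 27.7
position: [618.1, 232.5, 61.5]
tcp_rot: [3.14, 0.001, 3.128]
ft_force: [-1.2, 3.6, 4.5]
finger_gap: 31.9
```

Gripped (31.9 mm, matching the 32 mm tab). Slow pull of ~35 mm.

Request:
servo_tool --pt "0.2 -0.004 0 0 0" --pt "0.2 -0.008 0 0 0" --pt "0.2 -0.008 0 0 0" --pt "0.2 -0.006 0 0 0" --pt "0.2 -0.004 0 0 0"

```text
time: 28.2
position: [588.5, 232.8, 61.5]
tcp_rot: [3.14, 0.003, 3.128]
ft_force: [1.9, 7.2, 0.7]
finger_gap: 31.5
```

Request:
servo_tool --pt "0.2 -0.002 0 0 0" --pt "0.2 -0.001 0 0 0" --pt "0.2 0 0 0 0"

```text
time: 28.5
position: [585.5, 232.8, 61.6]
tcp_rot: [3.14, 0.002, 3.128]
ft_force: [1.2, 8.2, 3.0]
finger_gap: 31.4
```

Run:
```python
from plate import *
s=r.state();print(s['position'],s['time'],s['finger_gap'],s['ft_force'])
c=snap('wrist','w18')
```

```text
[585.54045739 232.82301061  61.56052036] 28.5 31.41556123299652 [1.16986391 8.19779921 2.99932741]
```

View pics/w18.png

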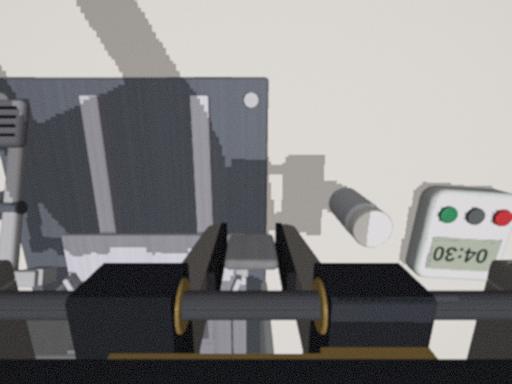

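Request:
servo_tool --pt "0.2 0.003 0 0 0" --pt "0.2 0.006 -0.0005 0 0" --pt "0.2 0.01 0 0 0" --pt "0.2 0.012 0 0 0" --pt "0.2 0.004 0 0 0"

```text
time: 29.05
position: [618.6, 232.4, 61.4]
tcp_rot: [3.14, -0.003, 3.127]
ft_force: [-17.7, 10.6, 16.3]
finger_gap: 32.3
```

Request:
servo_tool --pt "0.2 0 0 0 0" --pt "0.35 0 0 0 0" --pt "0.5 0 0 0 0" --pt "0.5 0 0 0 0" --pt "0.5 -0.02 0 0 0"

```text
time: 29.55
position: [601.5, 230.8, 60.9]
tcp_rot: [3.142, 0.002, 3.127]
ft_force: [-0.4, 0.1, -0.1]
finger_gap: 46.0
```

Request:
servo_tool --pt "0 -0.02 0 0 0" --pt "0 0 0 0 0" --pt "0 0 0 0 0" --pt "0 0 0 0 0" --pt "0 0 0 0 0"

```text
time: 30.05
position: [580.6, 231.1, 60.9]
tcp_rot: [3.141, 0.001, 3.128]
ft_force: [-0.1, -0.3, -0.1]
finger_gap: 8.3
```

Now confirm home by a slow push on the tab's front face.

Request:
servo_tool --pt "0 0.01 0 0 0" --pt "0 0.01 0 0 0" --pt "0 0.007 0 0 0" --pt "0 0.002 0 0 0" --pt "0 0.001 0 0 0"

```text
time: 30.55
position: [610.0, 231.0, 60.7]
tcp_rot: [-3.142, -0.0, 3.127]
ft_force: [0.0, -0.5, 0.8]
finger_gap: 0.6
```

Request:
servo_tool --pt "0 0.001 0 0 0" --pt "0 0.001 0 0 0" --pt "0 0.001 0 0 0" --pt "0 0 0 0 0"

```text
time: 30.95
position: [612.0, 231.2, 60.8]
tcp_rot: [-3.141, -0.001, 3.128]
ft_force: [-3.0, -0.3, 2.6]
finger_gap: 0.4
```

Request:
servo_tool --pt "0 0.001 0 0 0" --pt "0 0.001 0 0 0" --pt "0 0 0 0 0"

```text
time: 31.25
position: [612.1, 231.2, 60.8]
tcp_rot: [-3.141, -0.005, 3.128]
ft_force: [-11.6, 0.7, 8.0]
finger_gap: 0.6
```

Request:
servo_tool --pt "0 -0.01 0 0 0" --pt "0 -0.025 0 0 0" --pt "0.5 0 -0.01 0.03 0" --pt "1 0 -0.01 0.043 0" --pt "1 0 -0.011 0 0"

```text
time: 31.75
position: [582.8, 201.1, 139.2]
tcp_rot: [3.139, 0.009, 3.128]
ft_force: [0.2, -0.5, 0.2]
finger_gap: 22.5
```

Request:
servo_tool --pt "1 0 0 0 0" --pt "1 0 0 0 0" --pt "1 0 0 0 0" --pt "1 0 0 0 0" --pt "1 0 0 0 0"

```text
time: 32.25
position: [579.3, 200.4, 133.0]
tcp_rot: [-3.141, -0.001, 3.128]
ft_force: [-0.5, -0.5, 0.2]
finger_gap: 62.5
```

Run:
```python
from plate import *
s=r.state();print(s['position'],s['time'],s['finger_gap'])
c=snap('wrist','w19')
a=cv2.imread('pics/w19.png')[190:330,150:350];cv2.imwrite('pics/w19c.png',cv2.convertScaleAbs(cv2.resize(a,None,fx=4,fy=4,interpolation=2),alpha=1.5))
for n in ('w16','w19'):
  c=dict(np.load('/tmp/%s.npz'%n));H=cv2.GaussianBlur(cv2.cvtColor(c['image'],cv2.COLOR_RGB2GRAY),(9,1),0).astype(float)
  def cross(u,v0,v1,t,up):
    for v in range(v0,v1):
        a,b=H[v,u],H[v+1,u]
        if (a<t<=b) if up else (a>=t>b): return v+(t-a)/(b-a)
  for u in (205,215,225,235,245):
    f_=cross(u,236,256,130,1);b=cross(u,265,290,117,0);t=b and cross(u,int(b)+1,292,117,1)
    print(n,u,f_ and plane(c,u,f_,25)[0].round(1),b and plane(c,u,b,25)[0].round(1),t and plane(c,u,t,33)[0].round(1))
```

```text
[579.32528238 200.37157292 133.02322105] 32.25 62.486947513223775
w16 205 620.4 664.7 663.8
w16 215 620.5 664.9 664.0
w16 225 620.6 665.1 664.0
w16 235 620.7 665.2 664.1
w16 245 620.7 665.4 664.4
w19 205 621.4 665.1 663.7
w19 215 620.3 665.3 663.8
w19 225 620.4 665.5 664.0
w19 235 620.5 665.6 664.1
w19 245 620.4 665.9 664.3
```

View pics/w19c.png

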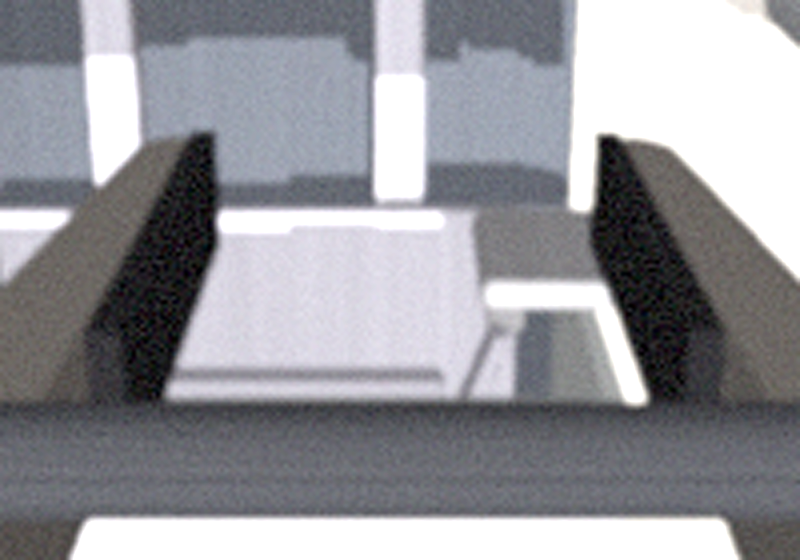

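Request:
servo_tool --pt "1 -0.02 0 0.03 0" --pt "1 -0.02 -0.02 0.04 0" --pt "1 -0.02 -0.02 0.04 0" --pt "1 0 0 0.03 0" --pt "1 0 0 0 0"

```text
time: 32.8
position: [521.5, 160.5, 278.4]
tcp_rot: [3.139, 0.007, 3.127]
ft_force: [0.5, 0.3, -0.8]
finger_gap: 91.8
```

Request:
servo_tool --pt "1 0 0 0 0" --pt "1 0 0 0 0"

```text
time: 33.0
position: [519.2, 160.2, 272.5]
tcp_rot: [-3.141, -0.002, 3.128]
ft_force: [0.4, -1.0, -0.1]
finger_gap: 91.8
```

Run:
```python
from plate import *
c=snap('wrist','w20');W=cloud(c);snap('side','s20')
m=(abs(W[...,2]-61)<6)&(abs(W[...,0]-630)<30)&(abs(W[...,1]-232)<30)
P=W[m];print('tab',len(P),P.min(0) if len(P) else 0)
m=(abs(W[...,2]-26)<18)&(abs(W[...,0]-505)<12)&(abs(W[...,1]-70)<10);P=W[m];print('pad',len(P),np.median(P,0))
m=(abs(W[...,2]-56)<5)&(np.hypot(W[...,0]-575,W[...,1]-305)<30);print('vial',m.sum(),W[m].mean(0))
a=cv2.imread('pics/s20.png')[100:250,150:350];cv2.imwrite('pics/s20c.png',cv2.resize(a,None,fx=4,fy=4,interpolation=2))
```

```text
tab 158 [621.75871768 214.91145982  55.14389804]
pad 241 [505.61734662  69.55436744  22.05721889]
vial 232 [573.3187274  302.59003729  55.15450271]
```

View pics/s20c.png

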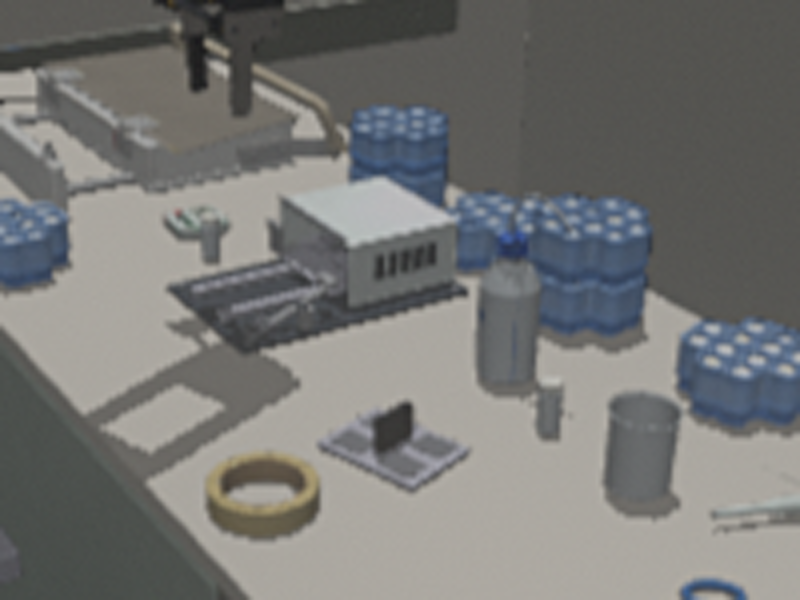

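Everything is in place: the tray is home, the lever is down, the vial is standing and the bystanders have not moved. The gripper is clear.

```bash
python3 -c "
from station import r
print(r.sign_off())"
```

```text
the job is handed in; nothing more can be done
None
```

I did the job in the order asked and handed it in at about 33 s on the robot's clock.

- **Vial:** it stands upright on the bench left of the dock, at about (573, 303) mm. Its cap measures 55 mm high, against 56 mm given.
- **Carrier:** I chose the plate measured at 96 × 90 mm and left the 120 mm one alone. I slid it under both lips until it met about 11 N at the rear stop. Its rear edge then measured 45 mm behind the tray's front edge, which is what full seating should give.
- **Lever:** only after that I pressed it down, reaching about 31 N on its stop. At the end the pad measured about 22 mm high, so it is still down.
- **Tray:** I pushed it by the tab to its end stop. The tab's front face ended at x ≈ 622 mm, as computed for fully home. The side picture shows the other bench items apparently where they stood.

**One check disagreed:** after the tray was home, a shallow view under the hood put the carrier's rear edge about 1 mm short of that 45 mm. I gripped the tab, drew the unlocked tray out about 33 mm and ran it home briskly to slide the carrier forward. I then pushed the tab again to about 12 N. The reading changed by less than 0.5 mm. I therefore take it as measuring error in that view and the carrier as seated, but I could not see the stop itself under the hood.

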